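# Hang two slanted shelves and lay out the pen cases

## Robot

A 7-joint arm with a two-finger parallel gripper is mounted at the origin on the work surface. World frame = base frame: x ahead of the robot, y to its left, z up, the work surface at z = 0. Lengths are in m, angles in rad, forces in N, time in s.
With the tool pointing down it reaches from about 0.425 to 0.925 m from the base axis. Payload 6.8 kg.
Tool frame: the origin (TCP) lies midway between the tips of the shut fingers; the grasp point (between the pads) lies 19 mm behind it; z points along the fingers, y is the direction in which the jaws open and shut (so a half turn about z gives the same grasp; the last joint's range is limited). The gripper opens to 85 mm and grips with 20 to 120 N. Pads are 22 mm wide; open, the fingers measure 114 mm over their backs; the gripper's body (76 mm by 85 mm) begins 54 mm behind the grasp point. The pads swing forward as they close: fully open they stand 13 mm farther back than shut.
Start: joints at [-1.225, 0.477, 0.022, 1.555, -0.011, 1.109, -0.083], TCP at [0.296, 0.607, 0.231] pointing down, gripper open.
Joint ranges: [-2.96, 2.96], [-0.34, 2.1], [-1.41, 1.46], [0.24, 2.44], [-1.37, 4.51], [0.17, 1.92], [-2.96, 2.96]. Speed limits (rad/s): [2.39, 2.39, 3.14, 3.14, 3.14, 3.14, 3.14].

## Interface

Orientations are given as a unit quaternion [w, x, y, z].
In Python, from station import bot, vision gives the robot as it stands.
- The arm moves only by the tool move_arm, never from a script. Its argument "increments" is text: rows parted by semicolons, each of 7 numbers parted by spaces: the opening, from 0 (shut) to 1 (fully open), then the shift along the world's x, y, z in mm, then the turn, a rotation vector about the world's x, y, z in rad. In form: grip x y z rx ry rz; .... A call has exactly 8 rows; each row shifts and turns the commanded pose from where the row before left it; what a row does not reach is not made up. A row lasts 1/8 s, in which the tool goes at most 62.5 mm and 10.7 degrees, less where a joint would pass 70% of its speed; a pose out of reach is approached as far as the arm can. A call with a gripper value outside its range is refused whole. The fingers move at their own pace and stop on an object; "newtons" is the grip in N (left out, the last holds). Time passes only in rows, so rows that do not move let the fingers close, or fill a call up. It gives the time, the measured TCP pose, the force and the opening at its end, in the units of the state.
- bot.get_obs(): the state, without advancing time (a new reading comes with each control period).
- vision.read_camera(name): name is "side" or "top" or "wrist"; returns (picture, depth): 384x512x3 uint8, red, green, blue; 384x512 float32, m along the optical axis (not along the pixel's ray), 0 where there is no reading.
- vision.calibration(name): a dict with "fx", "fy", "cx", "cy" (pixels), "R" (3x3) and "t" (3): a world point X has camera coordinates R X + t; the wrist camera has in their place "hand_eye" (4x4, takes a point from camera to tool coordinates, whose origin is the TCP and whose axes are the flange's). Camera axes: x right, y down, z forward; pixel columns grow to the right and rows downward; lengths in m; the calibration is good to about 2 mm. A picture is of the moment at which its call begins: read the wrist's pose just before it. calibration takes no time and is no camera call.
- bot.hand_in(): hands the job in, once; it reports no verdict.
The state is a dict: "t": time; "q": joint angles; "joint_vel": joint speeds; "joint_torque": joint torques, N m; "eef_pos": TCP position; "tool_rot": TCP orientation; "contact_force": force on the tool from outside, world axes, zero at the start; "torque": the same for the moment, N m; "gripper_width": opening from 0.0 (shut) to 1.0 (fully open).
Only numpy, scipy, OpenCV 4.12 (cv2) and the standard library are available. Lean on these libraries where they do the work, as an engineer would, in place of code of your own. Each camera call takes 0.05 s, during which the arm holds its last target.

## Task

Hook both slanted shelves side by side into the upper groove of the slatted desk panel: tilt each one's front up so that its hooks enter the groove, then turn it down until it is fully seated and hanging by itself. Only when both hang, lay every pen case flat on the shelves, lengthways down the slope, with its lower end resting against the shelf's front lip. Do not disturb the candlestick or the jar.

Things in the scene. Friction and masses are not known exactly. Their poses are not given: they have to be found in the camera images.
- panel: Fixed low panel of pale wood standing on the desk, 420 wide, 217 high, 33 thick, with two level grooves right across its flat front, which roughly faces the robot. Origin on the desk under the middle of the front face; x into the panel, y along its width, z up. The lower groove (mouth 60 to 80 mm above the desk) is too low for the shelves.
- groove (a point): Middle of the lower edge of the upper groove's mouth, on the front face. The mouth is 165 to 187 mm above the desk. Face boards above and below it are 5 thick; behind them is a cavity 5 to 25 mm behind the front face, 155 to 199 mm high.
- shelf_a: Loose blue shelf, 0.32 kg, lying flat. Origin: middle of the tray's underside; x from front lip to hook plate, y along the width, z up out of the tray. Tray 125 (x) by 170 (y), 5 thick. Front lip x=-62.5 to -57.5, top at z=18. At x=62.5 a 4 thick, 170 wide plate rises 54 mm, leaning back 35 degrees from z towards +x. Hung, the plate is upright, the tray slopes 35 degrees.
- shelf_a_hook (a point): On shelf_a: mid-width of the plate's back face, 50 mm up the plate, level with the underside of two hooks at y=-55 and 55, 16 wide: a 4 thick tongue runs 11 mm straight back and ends in a 4 thick lip (7 to 11 mm back) rising to 26 mm above that underside. Enters only with the tray about level (front 30 to 40 degrees up from hung). Seated: on the mouth's lower edge.
- shelf_a_heel (a point): On shelf_a: lower edge of the plate's back face, at the tray's underside. Seated, it bears on the panel's front face 115 mm above the desk.
- shelf_a_fin (a point): On shelf_a: point to grip, 28 mm above the tray's underside, near the centre of mass, in the upright brass carrying fin along the tray's middle: 12 thick (y), x=-28 to 38, from the tray up to z=46. One case fits lengthways on each side of the fin, its centre 50 mm from the shelf's middle.
- shelf_b: Loose green shelf, 0.32 kg, lying flat. Origin: middle of the tray's underside; x from front lip to hook plate, y along the width, z up out of the tray. Tray 125 (x) by 170 (y), 5 thick. Front lip x=-62.5 to -57.5, top at z=18. At x=62.5 a 4 thick, 170 wide plate rises 54 mm, leaning back 35 degrees from z towards +x. Hung, the plate is upright, the tray slopes 35 degrees.
- shelf_b_hook (a point): On shelf_b: mid-width of the plate's back face, 50 mm up the plate, level with the underside of two hooks at y=-55 and 55, 16 wide: a 4 thick tongue runs 11 mm straight back and ends in a 4 thick lip (7 to 11 mm back) rising to 26 mm above that underside. Enters only with the tray about level (front 30 to 40 degrees up from hung). Seated: on the mouth's lower edge.
- shelf_b_heel (a point): On shelf_b: lower edge of the plate's back face, at the tray's underside. Seated, it bears on the panel's front face 115 mm above the desk.
- shelf_b_fin (a point): On shelf_b: point to grip, 28 mm above the tray's underside, near the centre of mass, in the upright brass carrying fin along the tray's middle: 12 thick (y), x=-28 to 38, from the tray up to z=46. One case fits lengthways on each side of the fin, its centre 50 mm from the shelf's middle.
- case1: Red pen case with brass trim, a closed box 100 (x) by 36 (y) by 24 (z), 0.12 kg, lying flat on the desk. Origin at the middle of its underside, x along its length, z up. Three or four of the four cases are present.
- case1_mid (a point): Centre of case1.
- case2: Blue cloth pen case with brass trim, a closed box 100 (x) by 36 (y) by 24 (z), 0.12 kg, lying flat on the desk. Origin at the middle of its underside, x along its length, z up. Three or four of the four cases are present.
- case2_mid (a point): Centre of case2.
- case3: Medium-brown wood pen case with brass trim, a closed box 100 (x) by 36 (y) by 24 (z), 0.12 kg, lying flat on the desk. Origin at the middle of its underside, x along its length, z up. Three or four of the four cases are present.
- case3_mid (a point): Centre of case3.
- case4: Black pen case with brass trim, a closed box 100 (x) by 36 (y) by 24 (z), 0.12 kg, lying flat on the desk. Origin at the middle of its underside, x along its length, z up. Three or four of the four cases are present.
- case4_mid (a point): Centre of case4.
- candlestick: Brass candlestick, 80 across the foot, 160 high; origin under its foot. Leave alone.
- ginger_jar: White jar with blue lid, 80 across, 120 high; origin under its foot. Leave alone.
Things that resemble listed ones, but are neither listed nor needed, are in the scene too. Several things have the shape of the case2; the one meant has the colours described above.

How it is judged:
By the outcome, as a careful person would: the job done as asked, in the order asked, and still so for the second after the job is handed in, with the robot touching nothing.
Of case1, case2, case3, case4 only 3 to 4 are there at a start; the rules pass over those that are not, and their reading is None.
At some moment in a run one of case1, case2, case3, case4 may be knocked a few centimetres aside while the robot is not near it.
It also fails if it takes over 200 s, if anything falls off the work surface, if the arm or the gripper's body presses on something with over 40 N, if the wrist force passes 120 N, or if a joint passes its speed limit or range.

## Working session

There is one attempt and no reset: what is moved stays moved. The work goes in short steps, Python scripts to look and compute and a tool call to move; the robot and the scene stay as the last step left them, time stands still between calls to the robot, and variables do not carry over. Pictures are saved under pics/ and viewed, and the job is handed in when it is done.

Besides the shell and the picture viewer there is one more tool, called after "Emit:" by a JSON object that holds its "name" and its "arguments", one argument or row to a line. move_arm: Moves the arm, as the interface text tells. Its arguments: {"type":"object","properties":{"increments":{"type":"string"},"newtons":{"type":"number"}},"required":["increments"]}

```bash
ls; mkdir -p pics
python3 - <<'E'
from station import bot, vision
import cv2, numpy as np
o=bot.get_obs(); print(o)
for n in ["side","top","wrist"]:
    p,d=vision.read_camera(n); c=vision.calibration(n); print(n,c)
    cv2.imwrite(f"pics/{n}0.png",cv2.cvtColor(p,cv2.COLOR_RGB2BGR)); np.savez(f"pics/{n}0.npz",p=p,d=d)
E
```

```text
pics
{'t': 0.0, 'q': array([-1.22511543,  0.47777996,  0.02230988,  1.55648165, -0.01153362,
        1.10930179, -0.08311155]), 'joint_vel': array([ 0.00186675,  0.00027874, -0.00190221,  0.00055723,  0.00144693,
        0.00021938, -0.00132513]), 'joint_torque': array([ 1.56475317e-04, -5.96471000e+01,  1.60806734e+00, -2.81188631e+01,
        1.25275698e-02,  9.50299582e-03,  2.82631220e-06]), 'eef_pos': array([0.29561947, 0.60614406, 0.23032589]), 'tool_rot': array([-1.61670474e-04,  2.24938306e-01,  9.74372572e-01, -9.07623304e-04]), 'contact_force': array([-0.48990579,  0.49481142,  0.34177599]), 'torque': array([-0.02006849, -0.00713173, -0.04391724]), 'gripper_width': 1.0012674641893726}
side {'fx': 484.34072139912155, 'fy': 484.34072139912155, 'cx': 252.12938973075893, 'cy': 186.17294555304653, 'R': array([[-0.99419423, -0.10757527,  0.00232059],
       [-0.06427391,  0.57643706, -0.81460983],
       [ 0.0862942 , -0.81002955, -0.58000469]]), 't': array([0.49118048, 0.0426027 , 1.78320501])}
top {'fx': 423.5204745415796, 'fy': 423.5204745415796, 'cx': 252.78543808971472, 'cy': 192.29279150933695, 'R': array([[-0.02393784, -0.99970216,  0.0047514 ],
       [-0.98375968,  0.02270987, -0.17804819],
       [ 0.17788726, -0.00893632, -0.9840103 ]]), 't': array([0.15329563, 0.47472813, 1.4583256 ])}
wrist {'fx': 267.866509465155, 'fy': 267.866509465155, 'cx': 256.729669196655, 'cy': 191.04488326437925, 'hand_eye': array([[ 1.20739180e-03, -9.61163135e-01, -2.75978207e-01,
         6.89177185e-02],
       [ 9.99999148e-01,  1.29770884e-03, -1.44645941e-04,
        -9.67032794e-04],
       [ 4.97167706e-04, -2.75977797e-01,  9.61163882e-01,
        -1.42945179e-01],
       [ 0.00000000e+00,  0.00000000e+00,  0.00000000e+00,
         1.00000000e+00]])}
```

View pics/side0.png

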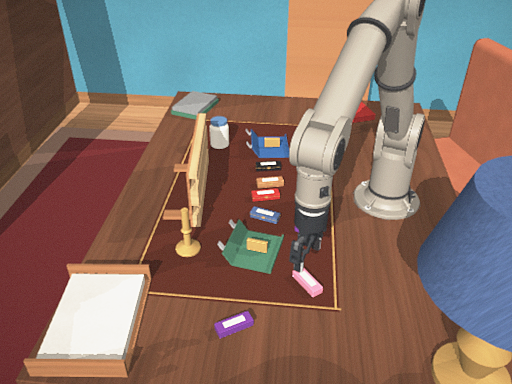

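View pics/top0.png

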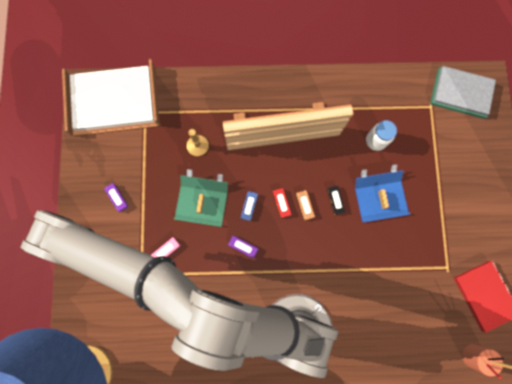

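View pics/wrist0.png

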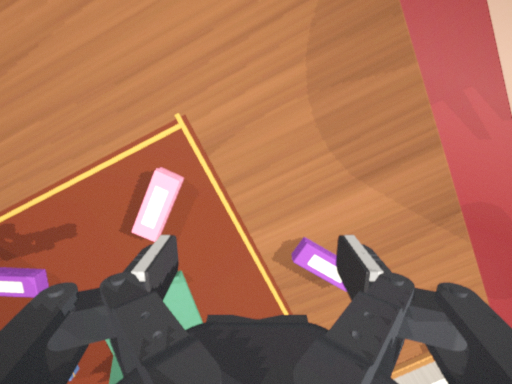

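```bash
cat > h.py <<'E'
import numpy as np, cv2
from scipy.spatial.transform import Rotation as Rn
try:
    from station import bot, vision
except Exception as e: print(e)
def cam(n,obs=None):
    c=vision.calibration(n)
    if n!="wrist": return c,c["R"],c["t"]
    w,x,y,z=obs["tool_rot"]; T=np.eye(4);T[:3,:3]=Rn.from_quat([x,y,z,w]).as_matrix();T[:3,3]=obs["eef_pos"]
    M=np.linalg.inv(T@c["hand_eye"]); return c,M[:3,:3],M[:3,3]
def cloud(n,d,obs=None):
    c,R,t=cam(n,obs); v,u=np.mgrid[:384,:512]
    P=np.stack([(u-c["cx"])/c["fx"]*d,(v-c["cy"])/c["fy"]*d,d],-1)
    X=(P-t)@R; X[d<=0]=np.nan; return X
def proj(n,X,obs=None):
    c,R,t=cam(n,obs); P=np.atleast_2d(X)@R.T+t
    return np.stack([P[:,0]/P[:,2]*c["fx"]+c["cx"],P[:,1]/P[:,2]*c["fy"]+c["cy"]],1)
def shot(n,name):
    o=bot.get_obs(); p,d=vision.read_camera(n); np.savez(f"pics/{name}.npz",p=p,d=d)
    cv2.imwrite(f"pics/{name}.png",cv2.cvtColor(p,cv2.COLOR_RGB2BGR)); return p,d,o
def crop(p,x0,y0,x1,y1,s,name):
    cv2.imwrite(f"pics/{name}.png",cv2.resize(cv2.cvtColor(p[y0:y1,x0:x1],cv2.COLOR_RGB2BGR),None,fx=s,fy=s,interpolation=cv2.INTER_CUBIC))
E
python3 - <<'E'
from h import *
t=np.load("pics/top0.npz"); s=np.load("pics/side0.npz")
crop(t['p'],140,90,440,270,2.6,"topc"); crop(s['p'],150,100,330,300,3,"sidec")
X=cloud("top",t['d'])
for n,(u,v) in dict(desk=(300,170),blue=(250,206),red=(283,203),brown=(306,205),black=(336,200),pur=(243,246),finb=(200,203),fina=(384,198),ptopL=(225,125),ptopR=(350,107),jar=(383,130),cand=(197,145)).items(): print(n,X[v,u].round(4))
Y=cloud("side",s['d'])
for n,(u,v) in dict(blue=(265,215),red=(266,195),brown=(270,182),black=(268,166),pur=(298,230),finb=(257,244),fina=(272,142),jar=(220,120),desk=(230,180)).items(): print(n,Y[v,u].round(4))
E
```

```text
desk [ 0.5659 -0.0344 -0.0028]
blue [0.432  0.153  0.0244]
red [0.4397 0.0352 0.0269]
brown [ 0.4314 -0.0473  0.0212]
black [ 0.4463 -0.1547  0.0259]
pur [0.2912 0.1809 0.0203]
finb [0.443  0.3282 0.0495]
fina [ 0.4461 -0.3201  0.0474]
ptopL [0.6694 0.2279 0.2145]
ptopR [ 0.7186 -0.1772  0.2219]
jar [ 0.6741 -0.3138  0.1147]
cand [0.657  0.3397 0.0407]
blue [0.4306 0.1746 0.0201]
red [0.4366 0.0641 0.0239]
brown [ 0.4293 -0.0312  0.0158]
black [ 0.4453 -0.1324  0.0215]
pur [0.3149 0.2236 0.005 ]
finb [0.4419 0.3398 0.0342]
fina [ 0.4432 -0.3173  0.0239]
jar [ 0.6648 -0.3208  0.114 ]
desk [ 0.5867 -0.0565 -0.0045]
```

View pics/topc.png

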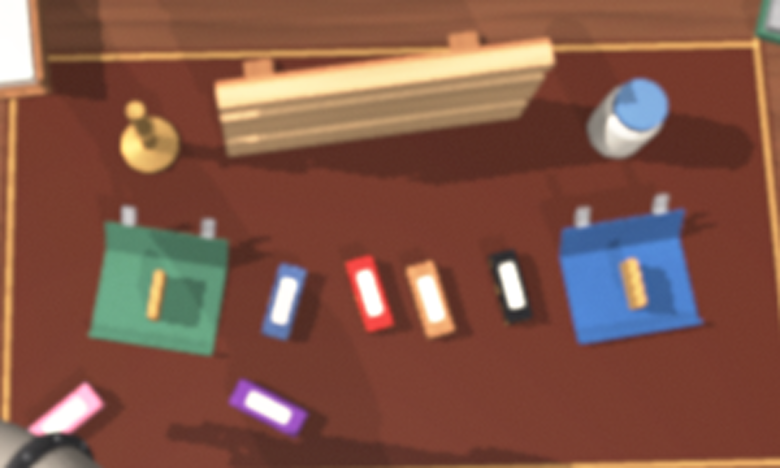

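View pics/sidec.png

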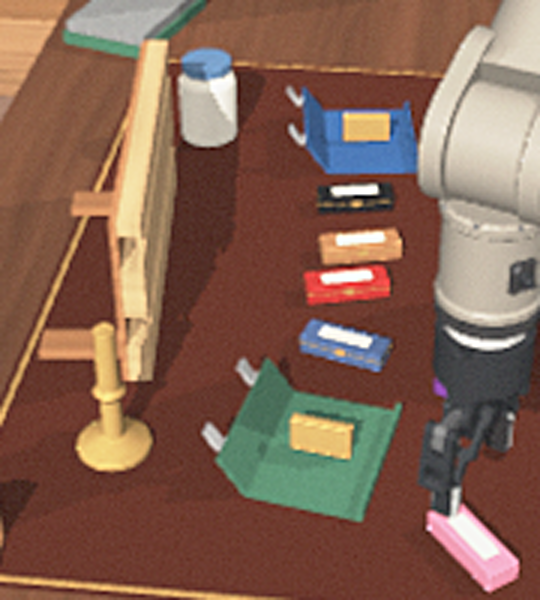

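Run:
```python
from h import *
t=np.load("pics/top0.npz"); s=np.load("pics/side0.npz")
for nm,D in (("top",t),("side",s)):
    X=cloud(nm,D['d']); p=D['p']
    zoff=np.nanmedian(X[(np.abs(X[...,0]-.57)<.02)&(np.abs(X[...,1])<.1)][:,2]); print(nm,"desk z",zoff)
    # panel front
    m=(X[...,0]>.6)&(X[...,0]<.8)&(X[...,1]>-.19)&(X[...,1]<.24)&(X[...,2]>.085)&(X[...,2]<.155)
    P=X[m]; A=np.c_[P[:,1:],np.ones(len(P))]
    w=np.ones(len(P),bool)
    for _ in range(8):
        c,*_=np.linalg.lstsq(A[w],P[w,0],rcond=None); r=P[:,0]-A@c; w=np.abs(r)<.006
    print("panel x=a*y+b*z+c",c,w.sum(),len(P))
    m=(X[...,2]>.19)&(X[...,0]>.6)&(X[...,0]<.8)&(X[...,1]>-.25)&(X[...,1]<.3); P=X[m]
    print("top rect",cv2.minAreaRect((P[:,:2]*1000).astype(np.float32)), np.median(P[P[:,2]>.2][:,2]))
    hsv=cv2.cvtColor(p,cv2.COLOR_RGB2HSV)
    for n,x,y in (("b",.443,.33),("a",.446,-.32)):
        m=(np.hypot(X[...,0]-x,X[...,1]-y)<.06)&(X[...,2]>.03)&(X[...,2]<.07)&(hsv[...,0]<30)&(hsv[...,0]>10)&(hsv[...,1]>60)
        P=X[m]; print("fin",n,m.sum(),P.mean(0).round(4),cv2.minAreaRect((P[:,:2]*1000).astype(np.float32)))
    for n,x,y in (("blue",.431,.155),("red",.44,.037),("brown",.431,-.045),("black",.446,-.15)):
        m=(np.hypot(X[...,0]-x,X[...,1]-y)<.07)&(X[...,2]>.014)&(X[...,2]<.04)
        P=X[m][:,:2];P=P[np.abs(P[:,1]-y)<.035]; C=np.cov((P-P.mean(0)).T); e,v=np.linalg.eigh(C); print(n,len(P),P.mean(0).round(4),np.arctan2(v[1,1],v[0,1]).round(3),(np.sqrt(e)*12**.5).round(3))
```

```text
top desk z 0.0008983078986099016
panel x=a*y+b*z+c [-0.11716489  0.00249033  0.67507646] 759 798
top rect ((688.5977783203125, 26.105056762695312), (38.1762580871582, 419.7647399902344), 6.56337833404541) 0.21600641407578725
fin b 74 [0.4444 0.3306 0.0443] ((444.0604553222656, 331.6283874511719), (12.389880180358887, 67.16561889648438), 80.13492584228516)
fin a 83 [ 0.4443 -0.3207  0.0429] ((445.176025390625, -320.75970458984375), (62.72492218017578, 13.745038986206055), 6.402003288269043)
blue 284 [0.4326 0.1586] 2.851 [0.037 0.101]
red 286 [0.4411 0.0408] -2.863 [0.037 0.101]
brown 288 [ 0.4312 -0.0427] -2.882 [0.037 0.1  ]
black 293 [ 0.447  -0.1543] -2.94 [0.038 0.101]
side desk z -0.003592915289986269
panel x=a*y+b*z+c [-0.10486209  0.03653117  0.66895113] 264 422
top rect ((686.156982421875, 26.446273803710938), (34.67571258544922, 430.0848388671875), 6.711036682128906) 0.21223899754202624
fin b 105 [0.4421 0.336  0.0387] ((441.5966491699219, 332.9737854003906), (20.403812408447266, 66.309814453125), 81.29073333740234)
fin a 51 [ 0.4454 -0.3164  0.0373] ((443.7401123046875, -316.3677978515625), (25.715415954589844, 58.87641525268555), 87.36274719238281)
blue 218 [0.4319 0.1633] 2.861 [0.04 0.1 ]
red 180 [0.4387 0.0446] -2.91 [0.04 0.1 ]
brown 157 [ 0.4305 -0.0387] -2.884 [0.042 0.099]
black 143 [ 0.4455 -0.1508] -2.928 [0.042 0.103]
```

Emit:
{"name": "move_arm", "arguments": {
  "increments": "1 21 -39.5 0 0 0 0.04; 1 21 -39.5 0 0 0 0.04; 1 21 -39.5 0 0 0 0.04; 1 21 -39.5 0 0 0 0.04; 1 21 -39.5 0 0 0 0.04; 1 21 -39.5 0 0 0 0.04; 1 22 -39 0 0 0 0.04; 1 0 0 0 0 0 0",
  "newtons": 60
}}

```text
t: 1.15
eef_pos: [0.4462, 0.3264, 0.2312]
tool_rot: [0.0, 0.09, 0.996, -0.001]
contact_force: [-0.4, 0.4, 0.5]
gripper_width: 0.998
```

Run:
```python
from h import *
p,d,o=shot("wrist","w1"); print(o["eef_pos"],o["tool_rot"],o["q"].round(2),o["contact_force"].round(1))
crop(p,0,0,512,384,1.5,"w1b")
```

```text
[0.44615671 0.32639308 0.23122375] [ 3.66907277e-04  9.01866151e-02  9.95924433e-01 -8.73658866e-04] [-0.8   0.28  0.06  1.85 -0.02  1.01  0.66] [-0.4  0.4  0.5]
```

View pics/w1b.png

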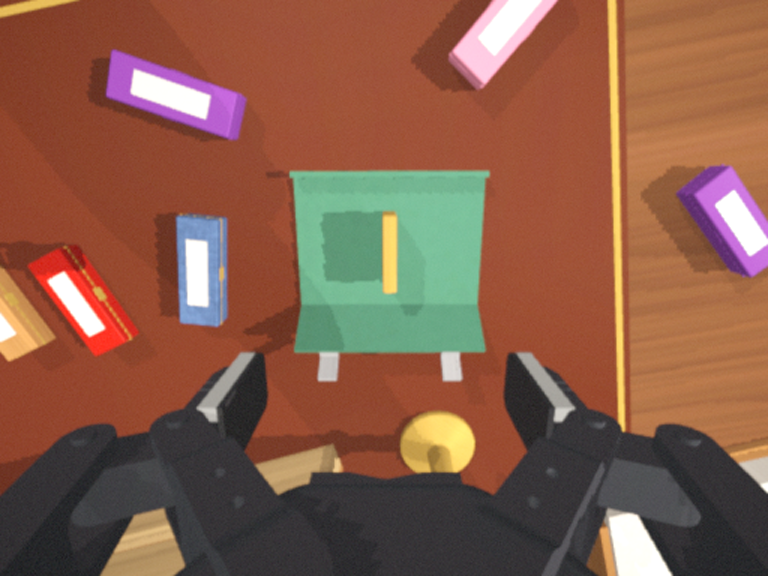

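```bash
cat >> h.py <<'E'
def at_z(n,uv,z,obs=None):
    c,R,t=cam(n,obs); uv=np.atleast_2d(uv).astype(float)
    r=np.c_[(uv[:,0]-c["cx"])/c["fx"],(uv[:,1]-c["cy"])/c["fy"],np.ones(len(uv))]@R
    C=-R.T@t; return C+r*((z-C[2])/r[:,2])[:,None]
E
python3 - <<'E'
from h import *
o=bot.get_obs(); W=np.load("pics/w1.npz"); p,d=W['p'],W['d']
crop(p,180,100,340,260,4.5,"w1c")
X=cloud("wrist",d,o)
hsv=cv2.cvtColor(p,cv2.COLOR_RGB2HSV)
m=(hsv[...,0]<30)&(hsv[...,0]>14)&(hsv[...,1]>120)&(X[...,2]>.02); m[:130]=0;m[205:]=0;m[:,:230]=0;m[:,290:]=0
ys,xs=np.nonzero(m); print(len(xs),xs.min(),xs.max(),ys.min(),ys.max(), X[m].mean(0), np.median(X[m][:,2]))
r=cv2.minAreaRect(np.c_[xs,ys].astype(np.float32)); print(r)
B=at_z("wrist",cv2.boxPoints(r)/1,.046,o); print(B,B.mean(0))
# front tray corners outer lip top z=18
F=at_z("wrist",np.array([[290,173],[489,173]])/1.5,.018,o);print("lip",F, np.linalg.norm(F[0]-F[1]), np.arctan2(*(F[0]-F[1])[:2]))
E
```

```text
468 255 263 142 194 [0.44022137 0.33128223 0.04577011] 0.046293523654646396
((259.0, 168.0), (52.0, 8.0), 90.0)
[[0.40790661 0.33201389 0.046     ]
 [0.40960764 0.34155137 0.046     ]
 [0.47438315 0.33042524 0.046     ]
 [0.47258838 0.32035437 0.046     ]] [0.44112145 0.33108622 0.046     ]
lip [[0.36353945 0.25962342 0.018     ]
 [0.39335626 0.42674113 0.018     ]] 0.16975680156305764 -2.9650324693142407
```

View pics/w1c.png

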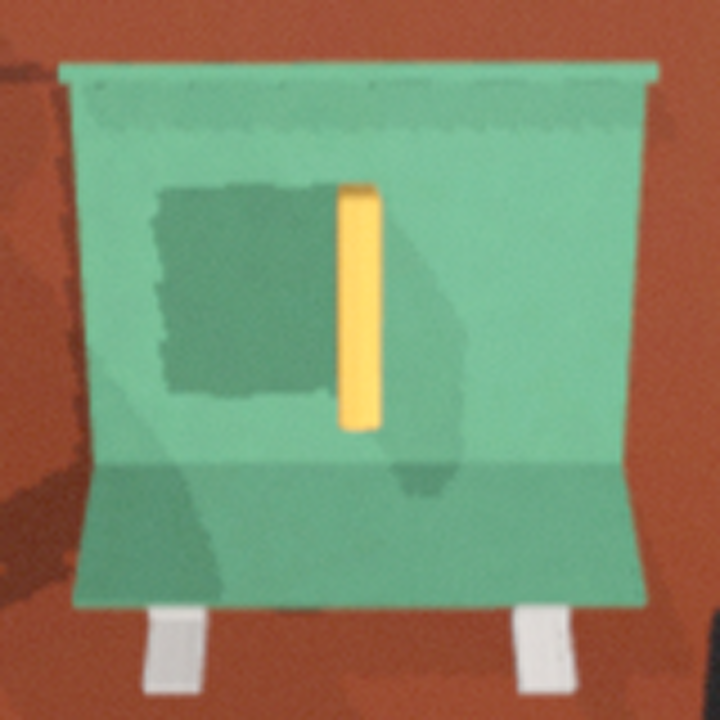

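Emit:
{"name": "move_arm", "arguments": {
  "increments": "1 -3.7 4.6 -40 0 0 0.004; 1 0 0 -45 0 0 0; 1 0 0 -45 0 0 0; 0.6 0 0 -40 0 0 0; 0.6 0 0 -30 0 0 0; 0.6 0 0 -15 0 0 0; 0.6 0 0 -6 0 0 0; 0.6 0 0 0 0 0 0"
}}

```text
t: 2.2
eef_pos: [0.4404, 0.3359, 0.0108]
tool_rot: [0.0, 0.085, 0.996, 0.0]
contact_force: [-0.6, -0.1, 0.8]
gripper_width: 0.6
```

Emit:
{"name": "move_arm", "arguments": {
  "increments": "0 0 0 0 0 0 0; 0 0 0 0 0 0 0; 0 0 0 0 0 0 0; 0 0 0 0 0 0 0; 0 0 0 0 0 0 0; 0 0 0 0 0 0 0; 0 0 0 0 0 0 0; 0 0 0 0 0 0 0",
  "newtons": 80
}}

```text
t: 3.2
eef_pos: [0.4407, 0.3352, 0.0112]
tool_rot: [0.0, 0.085, 0.996, 0.0]
contact_force: [-0.6, -1.6, 6.5]
gripper_width: 0.124
```

Emit:
{"name": "move_arm", "arguments": {
  "increments": "0 0 0 2 0 0 0; 0 0 0 3 0 0 0; 0 0 0 5 0 0 0; 0 0 0 10 0 0 0; 0 0 0 10 0 0 0; 0 0 0 10 0 0 0; 0 0 0 0 0 0 0; 0 0 0 0 0 0 0"
}}

```text
t: 4.2
eef_pos: [0.4401, 0.3352, 0.0503]
tool_rot: [-0.0, 0.085, 0.996, -0.0]
contact_force: [-0.2, -0.2, -3.4]
gripper_width: 0.131
```

```bash
python3 - <<'E'
from h import *
p,d,o=shot("wrist","w2"); print(o["eef_pos"],o["tool_rot"],o["contact_force"].round(1),o["torque"].round(2))
crop(p,150,80,360,300,2.7,"w2c")
p,d,_=shot("side","s2"); crop(p,180,150,360,300,4,"s2c")
E
cat > plan.py <<'E'
import numpy as np,heapq
from scipy.ndimage import distance_transform_edt as edt
# obstacle grid 0.25mm ; X -80..30, Z 90..230
r=.25; xs=np.arange(-80,30,r); zs=np.arange(60,240,r)
XX,ZZ=np.meshgrid(xs,zs,indexing='ij')
obs=((XX>=0)&(XX<=5)&((ZZ<165)|(ZZ>187))|(XX>5)&((ZZ<155)|(ZZ>199))|(XX>25))&(ZZ<217)
D=edt(~obs)*r
def box(n0,n1,u0,u1,s=.5):
    n=np.arange(n0,n1+1e-6,s);u=np.arange(u0,u1+1e-6,s);N,U=np.meshgrid(n,u);return np.c_[N.ravel(),U.ravel()]
S=np.r_[box(-4,0,-50,4),box(0,11,0,4),box(7,11,0,26)]
def clr(hx,hz,phi):
    a=np.radians(phi);n=np.array([np.cos(a),-np.sin(a)]);u=np.array([np.sin(a),np.cos(a)])
    P=np.array([hx,hz])+S[:,:1]*n+S[:,1:]*u
    i=((P[:,0]+80)/r).round().astype(int);j=((P[:,1]-60)/r).round().astype(int)
    return D[np.clip(i,0,len(xs)-1),np.clip(j,0,len(zs)-1)].min()
if __name__=="__main__":
    HX=np.arange(-40,4,1.);HZ=np.arange(150,186,1.);PH=np.arange(0,50,2.5)
    C=np.array([[[clr(a,b,c) for c in PH] for b in HZ] for a in HX])
    start=(0,15,14);best={start:C[start]};pq=[(-C[start],start)];par={}
    # widest path to seated-ish : hx in -1..0,hz 165-166,phi 0
    bott=np.full(C.shape,-1.);bott[start]=C[start]
    while pq:
        b,s=heapq.heappop(pq);b=-b
        for k in range(3):
            for dlt in(-1,1):
                t=list(s);t[k]+=dlt;t=tuple(t)
                if all(0<=t[i]<C.shape[i] for i in range(3)):
                    nb=min(b,C[t])
                    if nb>bott[t]: bott[t]=nb;par[t]=s;heapq.heappush(pq,(-nb,t))
    for ph in range(0,20,1):
        k=np.unravel_index(bott[:,:,ph].argmax(),bott[:,:,ph].shape)
        inn=bott[30:,:,ph];kk=np.unravel_index(inn.argmax(),inn.shape)
        print(PH[ph],'inside best hx>=-10:',HX[30+kk[0]],HZ[kk[1]],inn.max())
    g=(39,17,0)
    for goal in [(HX.tolist().index(-1),HZ.tolist().index(167),0)]:
        print(goal,bott[goal]);s=goal;path=[]
        while s!=start: path.append((HX[s[0]],HZ[s[1]],PH[s[2]],round(C[s],2)));s=par[s]
        for q in path[::-1]: print(q)
E
python3 plan.py
```

```text
[0.44007183 0.33522221 0.05027309] [-6.49158327e-05  8.47928965e-02  9.96398594e-01 -3.79362950e-05] [-0.2 -0.2 -3.4] [-0.    0.06  0.01]
0.0 inside best hx>=-10: -1.0 166.0 1.0
2.5 inside best hx>=-10: -1.0 168.0 1.25
5.0 inside best hx>=-10: -2.0 168.0 1.75
7.5 inside best hx>=-10: -2.0 169.0 2.3717082451262845
10.0 inside best hx>=-10: -2.0 171.0 2.850438562747845
12.5 inside best hx>=-10: -2.0 172.0 3.48209706929603
15.0 inside best hx>=-10: -2.0 172.0 3.783186487605389
17.5 inside best hx>=-10: -3.0 172.0 3.8890872965260113
20.0 inside best hx>=-10: -3.0 172.0 3.8890872965260113
22.5 inside best hx>=-10: -4.0 173.0 3.8890872965260113
25.0 inside best hx>=-10: -4.0 174.0 3.8890872965260113
27.5 inside best hx>=-10: -5.0 174.0 3.8890872965260113
30.0 inside best hx>=-10: -5.0 175.0 3.8890872965260113
32.5 inside best hx>=-10: -6.0 175.0 3.8890872965260113
35.0 inside best hx>=-10: -7.0 175.0 3.8890872965260113
37.5 inside best hx>=-10: -7.0 176.0 3.8890872965260113
40.0 inside best hx>=-10: -8.0 176.0 3.8890872965260113
42.5 inside best hx>=-10: -8.0 177.0 3.8890872965260113
45.0 
[... 6209 characters left out ...]
170.0), np.float64(12.5), np.float64(3.01))
(np.float64(-2.0), np.float64(170.0), np.float64(10.0), np.float64(2.76))
(np.float64(-2.0), np.float64(169.0), np.float64(10.0), np.float64(2.61))
(np.float64(-2.0), np.float64(169.0), np.float64(7.5), np.float64(2.37))
(np.float64(-2.0), np.float64(168.0), np.float64(7.5), np.float64(2.25))
(np.float64(-2.0), np.float64(168.0), np.float64(5.0), np.float64(1.75))
(np.float64(-2.0), np.float64(167.0), np.float64(5.0), np.float64(1.58))
(np.float64(-1.0), np.float64(167.0), np.float64(5.0), np.float64(1.25))
(np.float64(-1.0), np.float64(167.0), np.float64(2.5), np.float64(1.0))
(np.float64(-1.0), np.float64(167.0), np.float64(0.0), np.float64(1.0))
```

View pics/w2c.png

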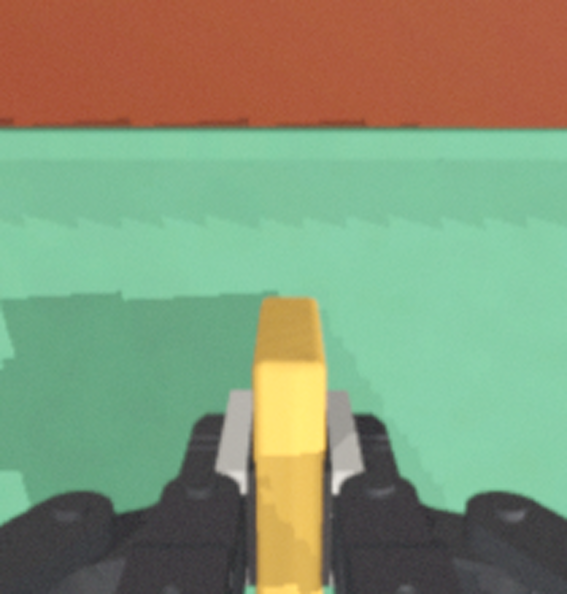

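View pics/s2c.png

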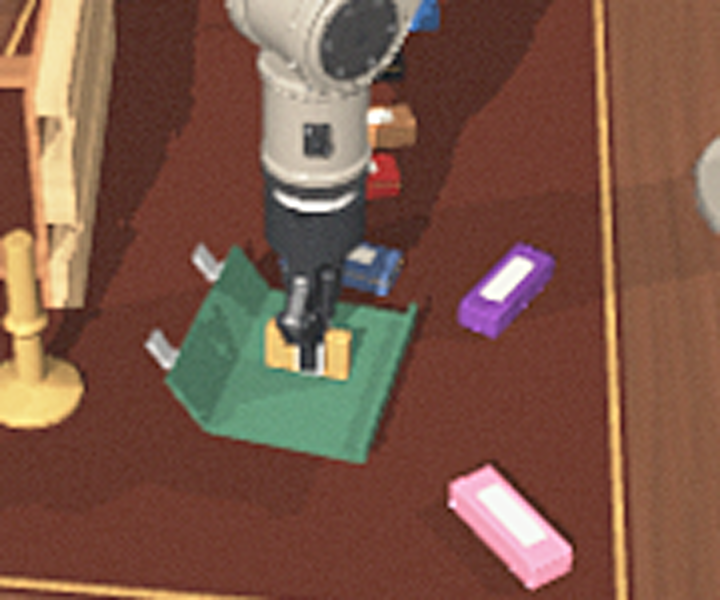

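```bash
cat >> h.py <<'E'
def toolfit(d,p,o,col):
    c=vision.calibration("wrist"); E=c["hand_eye"]; v,u=np.mgrid[:384,:512]
    P=np.stack([(u-c["cx"])/c["fx"]*d,(v-c["cy"])/c["fy"]*d,d],-1); T=P@E[:3,:3].T+E[:3,3]; T[d<=0]=np.nan
    return T
E
python3 - <<'E'
from h import *
o=bot.get_obs(); W=np.load("pics/w2.npz");p,d=W['p'],W['d']; T=toolfit(d,p,o,0)
m=np.isfinite(T[...,0])&(np.abs(T[...,2]-.006)<.012)&(T[...,0]>.03)&(T[...,0]<.058)&(np.abs(T[...,1])<.07)
P=T[m];A=np.c_[P[:,:2],np.ones(len(P))];c,*_=np.linalg.lstsq(A,P[:,2],rcond=None);print(len(P),c,np.std(P[:,2]-A@c))
# lip: z profile along x
for x in np.arange(.05,.075,.0025):
    q=(T[...,0]>x)&(T[...,0]<x+.0025)&(np.abs(T[...,1])<.06)&(T[...,2]>-.03)&(T[...,2]<.12); print(round(x,4),q.sum(),np.median(T[q][:,2]).round(4))
# row 127 ray at lip-top height: tool z = 0.011-0.018=-0.007
cc=vision.calibration("wrist");E=cc["hand_eye"]
for row in (126,127,128):
  for zt in (-.007,-.005):
    r=E[:3,:3]@np.array([0,(row-cc["cy"])/cc["fy"],1]);k=(zt-E[2,3])/r[2];print(row,zt,(E[:3,3]+k*r).round(4))
g=p[100:150,256].astype(int);print(g[20:35].tolist())
for u in (170,340): print(u,[ (v) for v in range(100,160) if abs(int(p[v,u,0])-int(p[v+1,u,0]))>25])
E
```

```text
11520 [-0.00693615  0.00075783  0.00607591] 0.0007275955715685193
0.05 1067 0.0058
0.0525 901 0.0058
0.055 640 0.0056
0.0575 1205 -0.0072
0.06 1977 -0.0067
0.0625 691 0.0488
0.065 693 0.0488
0.0675 596 0.0487
0.07 623 0.0487
0.0725 697 0.0488
126 -0.007 [ 0.0636 -0.0013 -0.007 ]
126 -0.005 [ 0.0635 -0.0013 -0.005 ]
127 -0.007 [ 0.0631 -0.0013 -0.007 ]
127 -0.005 [ 0.0631 -0.0013 -0.005 ]
128 -0.007 [ 0.0627 -0.0013 -0.007 ]
128 -0.005 [ 0.0626 -0.0013 -0.005 ]
[[173, 88, 58], [170, 86, 56], [172, 88, 62], [172, 92, 60], [171, 88, 57], [155, 79, 50], [127, 89, 63], [104, 121, 93], [106, 165, 131], [126, 196, 158], [131, 204, 164], [132, 206, 167], [132, 205, 165], [136, 207, 168], [134, 206, 166]]
170 [126]
340 [126]
```

Run:
```python
from h import *
o=dict(eef_pos=np.array([0.44615671,0.32639308,0.23122375]),tool_rot=np.array([3.669e-4,.0901866,.995924,-.000874]))
yaw=-.1765;ex=np.array([np.cos(yaw),np.sin(yaw)])
W=np.load("pics/w1.npz");X=cloud("wrist",W['d'],o);
L=at_z("wrist",[[259.9,113.9]],.018,o)[0]
for n,uv,z in (("platetop",(259.9,234.6),.044),("base",(259.9,203.5),.005),("hooktipL",(219,254),.05),("finf",(259.9,143.5),.046),("finb",(259.9,195.6),.046)):
    q=at_z("wrist",[uv],z,o)[0]; print(n,((q-L)[:2]@ex)*1000-62.5, q.round(4))
# cloud heights along column band
S=(X[...,:2]-L[:2])@ex*1000-62.5
for v in range(196,262,3):
    for u in (240,219): print(v,u,S[v,u].round(1),(X[v,u,2]*1000).round(1),end=' | ')
    print()
```

```text
platetop 93.55032401289202 [0.5319 0.3135 0.044 ]
base 62.638492430669544 [0.5015 0.3193 0.005 ]
hooktipL 119.21630805127177 [0.5475 0.2546 0.05  ]
finf -28.0069180236818 [0.4122 0.3348 0.046 ]
finb 38.0646024449227 [0.4773 0.3232 0.046 ]
196 240 51.2 5.0 | 196 219 51.2 4.7 | 
199 240 55.6 5.2 | 199 219 55.4 5.8 | 
202 240 59.9 6.1 | 202 219 60.3 4.8 | 
205 240 63.5 8.9 | 205 219 63.5 8.9 | 
208 240 66.7 12.7 | 208 219 66.5 13.3 | 
211 240 69.4 17.8 | 211 219 69.6 17.1 | 
214 240 72.3 22.0 | 214 219 72.7 20.9 | 
217 240 75.1 26.3 | 217 219 75.2 26.0 | 
220 240 78.3 29.6 | 220 219 78.2 29.6 | 
223 240 81.4 32.8 | 223 219 81.0 33.7 | 
226 240 84.3 36.3 | 226 219 84.0 37.0 | 
229 240 86.1 42.2 | 229 219 86.6 41.0 | 
232 240 89.3 44.9 | 232 219 89.8 43.6 | 
235 240 114.8 0.3 | 235 219 93.7 44.6 | 
238 240 119.0 2.0 | 238 219 99.4 42.1 | 
241 240 124.1 1.8 | 241 219 102.7 44.3 | 
244 240 129.1 2.0 | 244 219 105.1 48.6 | 
247 240 133.9 2.5 | 247 219 108.0 51.5 | 
250 240 139.4 1.8 | 250 219 110.1 55.8 | 
253 240 145.6 0.0 | 253 219 113.6 57.5 | 
256 240 150.8 0.0 | 256 219 150.2 0.9 | 
259 240 155.2 1.5 | 259 219 155.2 1.4 |
```

```bash
cat > ov.py <<'E'
from h import *
O=np.array([.672,.024,0]);yaw=.1155
def PW(x,y,z,O=O,yaw=yaw):
    c,s=np.cos(yaw),np.sin(yaw); return np.array([O[0]+c*x-s*y,O[1]+s*x+c*y,z])
E
python3 - <<'E'
from ov import *
for n in ("top","side"):
    p=np.load(f"pics/{n}0.npz")['p']; s=6 if n=="top" else 5
    x0,y0,x1,y1=(215,95,365,160) if n=="top" else (155,105,245,235)
    im=cv2.resize(cv2.cvtColor(p[y0:y1,x0:x1],cv2.COLOR_RGB2BGR),None,fx=s if n=="top" else 4.5,fy=s if n=="top" else 4.5,interpolation=cv2.INTER_CUBIC); k=im.shape[1]/(x1-x0)
    def ln(a,b,col):
        q=((proj(n,np.array([a,b]))-[x0,y0]+.5)*k).astype(int); cv2.line(im,tuple(map(int,q[0])),tuple(map(int,q[1])),col,1,cv2.LINE_AA)
    for z,col in ((.217,(255,0,0)),(.187,(0,0,255)),(.165,(0,0,255)),(.08,(0,255,0)),(.06,(0,255,0)),(0,(255,255,0))): ln(PW(0,-.21,z),PW(0,.21,z),col)
    for y in(-.21,.21): ln(PW(0,y,0),PW(0,y,.217),(255,0,255)); ln(PW(0,y,.217),PW(.033,y,.217),(255,0,255))
    cv2.imwrite(f"pics/ov_{n}.png",im[:600,:800]); print(im.shape)
E
```

```text
(390, 900, 3)
(585, 405, 3)
```

View pics/ov_top.png

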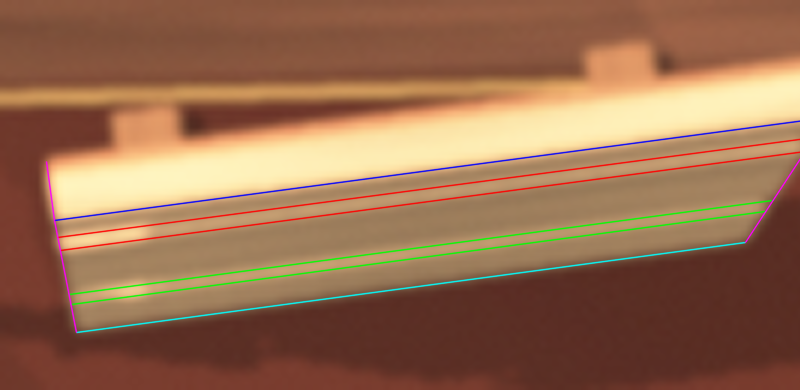

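View pics/ov_side.png

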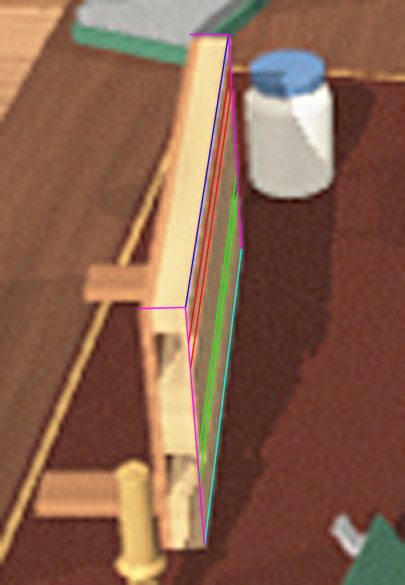

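Emit:
{"name": "move_arm", "arguments": {
  "increments": "0 0 -10 20 0 0 0; 0 5 -30 25 0 0 0.04; 0 10 -37 25 0 0 0.05; 0 13 -37 13 0 0 0.05; 0 14 -37 0 0 0 0.05; 0 14 -37 0 0 0 0.05; 0 14 -30 0 0 0 0.046; 0 10 -9 0 0 0 0"
}}

```text
t: 5.3
eef_pos: [0.5205, 0.1057, 0.133]
tool_rot: [-0.0, -0.056, 0.998, -0.0]
contact_force: [-0.7, 0.5, -3.3]
gripper_width: 0.128
```

```bash
cat >> ov.py <<'E'
def yawof(o):
    w,x,y,z=o["tool_rot"]; R=Rn.from_quat([x,y,z,w]).as_matrix(); return R
def rep(yp,H0=(90.7,30.0)):
    o=bot.get_obs(); R=yawof(o); c,s=np.cos(yaw),np.sin(yaw); B=np.array([[c,-s,0],[s,c,0],[0,0,1]])
    q=B.T@(o["eef_pos"]-O)*1000
    # shelf axes: x=-tool x, y=tool y, z=-tool z
    S=B.T@R@np.diag([-1,1,-1]); H=q+S@np.array([H0[0],0,H0[1]])
    print("t",round(o['t'],2),"TCP panel",q.round(1),"H",H.round(1),"rotvec",Rn.from_matrix(S).as_rotvec().round(4),"F",o["contact_force"].round(1),"M",o["torque"].round(2),"g",round(o["gripper_width"],3)); return o,q,H,S
def goto(H,psi,yp,H0=(90.7,30.0)):
    """increment in world mm/rad from measured pose to hook H (panel X,Z mm), tilt psi deg down"""
    o,q,Hc,S=rep(yp,H0); a=np.radians(psi); c,s=np.cos(yaw),np.sin(yaw); B=np.array([[c,-s,0],[s,c,0],[0,0,1]])
    Sg=Rn.from_rotvec([0,-a,0]).as_matrix(); tg=np.array([H[0],yp,H[1]])-Sg@np.array([H0[0],0,H0[1]])
    d=B@(tg-q); r=B@Rn.from_matrix(Sg@S.T).as_rotvec(); print("inc",d.round(1),r.round(4))
E
python3 - <<'E'
from ov import *
goto((-45,163),0,100)
p,d,o=shot("wrist","w3"); crop(p,0,100,512,384,1.5,"w3c")
import plan
for hx in range(-30,-3,2):
    c=[(plan.clr(hx,hz,35),hz) for hz in np.arange(155,182,1)]; print(hx,max(c),end=' ')
E
```

```text
t 5.3 TCP panel [-141.1   98.7  133. ] H [-50.3  98.4 162.9] rotvec [-0.0009  0.0009 -0.0031] F [-0.7  0.5 -3.3] M [0.05 0.07 0.04] g 0.128
inc [5.2 1.9 0. ] [ 0.001  -0.0008  0.0031]
-30 (np.float64(11.855905701379376), np.int64(162)) -28 (np.float64(10.307764064044152), np.int64(162)) -26 (np.float64(8.721381771256205), np.int64(163)) -24 (np.float64(7.6198753270640855), np.int64(163)) -22 (np.float64(6.128825336065631), np.int64(164)) -20 (np.float64(5.0), np.int64(165)) -18 (np.float64(4.0), np.int64(166)) -16 (np.float64(3.0), np.int64(167)) -14 (np.float64(2.23606797749979), np.int64(168)) -12 (np.float64(2.3048861143232218), np.int64(171)) -10 (np.float64(2.358495283014151), np.int64(174)) -8 (np.float64(3.3541019662496847), np.int64(175)) -6 (np.float64(4.301162633521313), np.int64(176)) -4 (np.float64(5.0), np.int64(177))
```

View pics/w3c.png

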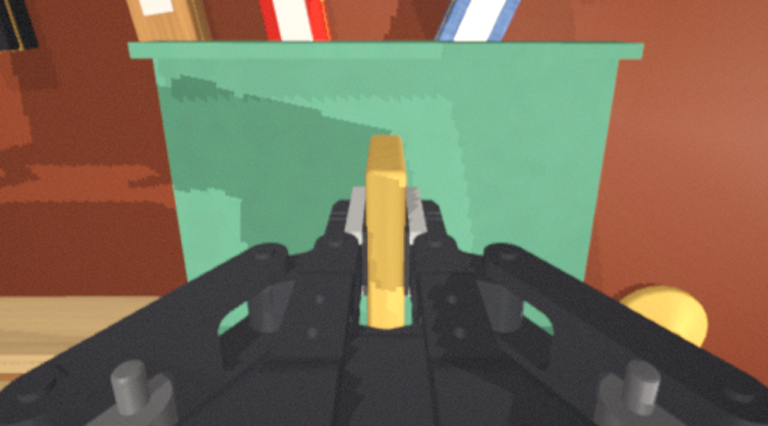

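Run:
```python
import plan,numpy as np
for ph in (38,40,42,45):
  print(ph,[(hx,)+tuple(np.round(max((plan.clr(hx,hz,ph),hz) for hz in np.arange(155,182,.5)),1)) for hx in range(-30,-3,2)])
from ov import *
goto((-40,165),-6,100)
```

```text
38 [(-30, np.float64(11.5), np.float64(163.0)), (-28, np.float64(9.9), np.float64(163.5)), (-26, np.float64(8.6), np.float64(163.5)), (-24, np.float64(7.4), np.float64(164.0)), (-22, np.float64(6.1), np.float64(164.5)), (-20, np.float64(5.2), np.float64(165.5)), (-18, np.float64(4.2), np.float64(166.5)), (-16, np.float64(3.4), np.float64(167.5)), (-14, np.float64(2.9), np.float64(169.5)), (-12, np.float64(2.8), np.float64(172.0)), (-10, np.float64(3.0), np.float64(174.5)), (-8, np.float64(4.0), np.float64(175.5)), (-6, np.float64(4.9), np.float64(176.5)), (-4, np.float64(4.5), np.float64(178.5))]
40 [(-30, np.float64(11.1), np.float64(163.5)), (-28, np.float64(9.8), np.float64(164.0)), (-26, np.float64(8.3), np.float64(164.0)), (-24, np.float64(7.1), np.float64(164.5)), (-22, np.float64(6.2), np.float64(165.5)), (-20, np.float64(5.2), np.float64(166.5)), (-18, np.float64(4.2), np.float64(167.5)), (-16, np.float64(3.4), np.float64(168.5)), (-14, np.float64(3.2), np.float64(170.5)), (-12, np.float64(3.1), np.float64(173.0)), (-10, np.float64(3.4), np.float64(175.0)), (-8, np.float64(4.
[... 806 characters left out ...]
6, np.float64(8.1), np.float64(166.0)), (-24, np.float64(7.1), np.float64(166.5)), (-22, np.float64(6.2), np.float64(167.5)), (-20, np.float64(5.3), np.float64(168.0)), (-18, np.float64(4.7), np.float64(169.0)), (-16, np.float64(4.1), np.float64(170.0)), (-14, np.float64(4.0), np.float64(172.0)), (-12, np.float64(4.0), np.float64(174.0)), (-10, np.float64(4.1), np.float64(176.0)), (-8, np.float64(4.6), np.float64(177.5)), (-6, np.float64(5.0), np.float64(178.5)), (-4, np.float64(3.0), np.float64(181.0))]
t 5.35 TCP panel [-139.7   98.6  133.1] H [-49.   98.3 163.2] rotvec [-0.0009 -0.0006 -0.0035] F [ 2.6 -0.8 -3.1] M [-0.08 -0.17  0.04] g 0.126
inc [ 6.2  2.1 11.5] [-0.0111  0.1048  0.0034]
```

Run:
```python
from ov import *
goto((-30,163.5),-5,100)
```

```text
t 5.35 TCP panel [-139.7   98.6  133.1] H [-49.   98.3 163.2] rotvec [-0.0009 -0.0006 -0.0035] F [ 2.6 -0.8 -3.1] M [-0.08 -0.17  0.04] g 0.126
inc [16.5  3.3  8.4] [-0.0091  0.0874  0.0034]
```

Emit:
{"name": "move_arm", "arguments": {
  "increments": "0 2 0.7 2 -0.002 0.02 0.001; 0 3 0.7 2 -0.002 0.02 0.001; 0 3 0.7 2 -0.002 0.02 0.001; 0 3 0.7 2 -0.002 0.02 0; 0 3 0.5 0.4 -0.001 0.007 0; 0 2.5 0 0 0 0 0; 0 0 0 0 0 0 0; 0 0 0 0 0 0 0"
}}

```text
t: 6.35
eef_pos: [0.5364, 0.1115, 0.1416]
tool_rot: [-0.044, -0.059, 0.997, -0.002]
contact_force: [-0.5, -0.2, -2.7]
gripper_width: 0.125
```

Run:
```python
from ov import *
goto((-16,168.5),-5,100)
p,d,_=shot("side","s3"); crop(p,150,100,330,250,4.4,"s3c")
```

```text
t 6.35 TCP panel [-124.6  102.5  141.6] H [-31.6 102.9 163.6] rotvec [0.0011 0.0878 0.0037] F [-0.5 -0.2 -2.7] M [-0.02 -0.16 -0.07] g 0.125
inc [15.8 -0.7  4.9] [-0.0012 -0.0006 -0.0036]
```

View pics/s3c.png

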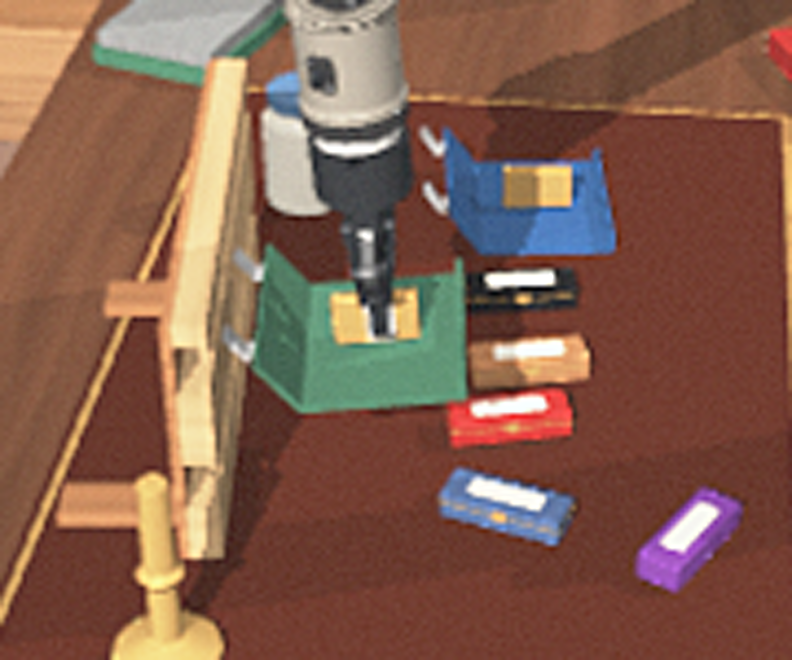

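Emit:
{"name": "move_arm", "arguments": {
  "increments": "0 4 0.4 1 0 0 -0.003; 0 4 0.4 1 0 0 0; 0 4 0.4 1.2 0 0 0; 0 3.5 0.4 1.7 0 0 0; 0 0 0 0 0 0 0; 0 0 0 0 0 0 0; 0 0 0 0 0 0 0; 0 0 0 0 0 0 0"
}}

```text
t: 7.4
eef_pos: [0.5521, 0.1132, 0.1466]
tool_rot: [-0.044, -0.058, 0.997, -0.002]
contact_force: [-0.4, 0.4, -3.8]
gripper_width: 0.129
```

Run:
```python
from ov import *
goto((-8,176),-5,102)
```

```text
t 7.4 TCP panel [-108.8  102.4  146.6] H [-15.8 102.4 168.6] rotvec [0.0013 0.0875 0.0007] F [-0.4  0.4 -3.8] M [ 0.01 -0.13  0.  ] g 0.129
inc [7.8 0.5 7.4] [-0.0013 -0.0004 -0.0006]
```

Emit:
{"name": "move_arm", "arguments": {
  "increments": "0 2 0.2 2 0 0 0; 0 2 0.2 2.4 0 0 0; 0 2 0.2 2 0 0 0; 0 1.8 0.2 1 0 0 0; 0 0 0 0 0 0 0; 0 0 0 0 0 0 0; 0 0 0 0 0 0 0; 0 0 0 0 0 0 0"
}}

```text
t: 8.4
eef_pos: [0.56, 0.114, 0.154]
tool_rot: [-0.044, -0.058, 0.997, -0.002]
contact_force: [-0.9, 0.4, -1.4]
gripper_width: 0.129
```

Run:
```python
from ov import *
for H,psi in (((-6,175.5),0),((-4,174.5),10),((-3,172),20),((-2,169),27.5),((-1,166.5),35)): goto(H,psi,102)
```

```text
t 8.4 TCP panel [-100.9  102.3  154. ] H [ -8.  102.3 176. ] rotvec [0.0013 0.0875 0.0007] F [-0.9  0.4 -1.4] M [-0.03 -0.13 -0.02] g 0.129
inc [ 4.2  0.2 -8.5] [ 0.0088 -0.0871 -0.0007]
t 8.4 TCP panel [-100.9  102.3  154. ] H [ -8.  102.3 176. ] rotvec [0.0013 0.0875 0.0007] F [-0.9  0.4 -1.4] M [-0.03 -0.13 -0.02] g 0.129
inc [ 12.8   1.2 -24.8] [ 0.0289 -0.2605 -0.0008]
t 8.4 TCP panel [-100.9  102.3  154. ] H [ -8.  102.3 176. ] rotvec [0.0013 0.0875 0.0007] F [-0.9  0.4 -1.4] M [-0.03 -0.13 -0.02] g 0.129
inc [ 22.8   2.3 -41.2] [ 0.0491 -0.4338 -0.0009]
t 8.4 TCP panel [-100.9  102.3  154. ] H [ -8.  102.3 176. ] rotvec [0.0013 0.0875 0.0007] F [-0.9  0.4 -1.4] M [-0.03 -0.13 -0.02] g 0.129
inc [ 32.2   3.4 -53.5] [ 0.0643 -0.5638 -0.001 ]
t 8.4 TCP panel [-100.9  102.3  154. ] H [ -8.  102.3 176. ] rotvec [0.0013 0.0875 0.0007] F [-0.9  0.4 -1.4] M [-0.03 -0.13 -0.02] g 0.129
inc [ 42.6   4.6 -64.1] [ 0.0794 -0.6939 -0.0011]
```

Emit:
{"name": "move_arm", "arguments": {
  "increments": "0 2.1 0.1 -4.2 0.0044 -0.0435 0; 0 2.1 0.1 -4.2 0.0044 -0.0435 0; 0 2.15 0.25 -4.1 0.005 -0.0434 0; 0 2.15 0.25 -4.1 0.005 -0.0434 0; 0 2.15 0.25 -4.1 0.005 -0.0434 0; 0 2.15 0.25 -4.1 0.005 -0.0434 0; 0 0 0 0 0 0 0; 0 0 0 0 0 0 0"
}}

```text
t: 9.4
eef_pos: [0.573, 0.1153, 0.1295]
tool_rot: [0.087, -0.058, 0.995, 0.005]
contact_force: [-0.3, 0.1, -2.2]
gripper_width: 0.13
```

Run:
```python
from ov import *
for H,psi in (((-4,174.5),10),((-3,172),20),((-2,169),27.5)): goto(H,psi,102)
```

```text
t 9.4 TCP panel [-87.8 102.1 129.5] H [ -3.7 102.2 174.8] rotvec [-1.000e-04 -1.743e-01  7.000e-04] F [-0.3  0.1 -2.2] M [-0.03  0.36 -0.04] g 0.13
inc [-0.3 -0.1 -0.3] [ 0.0002 -0.0002 -0.0007]
t 9.4 TCP panel [-87.8 102.1 129.5] H [ -3.7 102.2 174.8] rotvec [-1.000e-04 -1.743e-01  7.000e-04] F [-0.3  0.1 -2.2] M [-0.03  0.36 -0.04] g 0.13
inc [  9.8   1.  -16.7] [ 0.0204 -0.1736 -0.0007]
t 9.4 TCP panel [-87.8 102.1 129.5] H [ -3.7 102.2 174.8] rotvec [-1.000e-04 -1.743e-01  7.000e-04] F [-0.3  0.1 -2.2] M [-0.03  0.36 -0.04] g 0.13
inc [ 19.1   2.1 -29. ] [ 0.0355 -0.3036 -0.0007]
```

Emit:
{"name": "move_arm", "arguments": {
  "increments": "0 2.4 0.25 -4.2 0.005 -0.0434 0; 0 2.5 0.25 -4.2 0.005 -0.0434 0; 0 2.4 0.25 -4.2 0.005 -0.0434 0; 0 2.5 0.25 -4.1 0.005 -0.0434 0; 0 3.1 0.35 -4.1 0.005 -0.0434 0; 0 3.1 0.35 -4.1 0.005 -0.0434 0; 0 3.1 0.35 -4.1 0.005 -0.0434 0; 0 0 0 0 0 0 0"
}}

```text
t: 10.4
eef_pos: [0.5889, 0.1142, 0.101]
tool_rot: [0.221, -0.056, 0.974, 0.009]
contact_force: [0.1, 0.5, -3.4]
gripper_width: 0.13
```

Run:
```python
from ov import *
for H,psi in (((-2,169),27.5),((-1,167),32),((-0.5,166),35)): goto(H,psi,102)
p,d,_=shot("side","s4"); crop(p,150,100,330,250,4.4,"s4c")
p,d,_=shot("wrist","w4"); crop(p,100,80,400,300,2.6,"w4c")
```

```text
t 10.4 TCP panel [-72.1  99.2 101. ] H [ -3.3  99.6 167.3] rotvec [-8.100e-03 -4.468e-01 -1.000e-04] F [ 0.1  0.5 -3.4] M [-0.13  0.77 -0.02] g 0.13
inc [ 3.2  3.2 -0.5] [ 0.0116 -0.0321  0.002 ]
t 10.4 TCP panel [-72.1  99.2 101. ] H [ -3.3  99.6 167.3] rotvec [-8.100e-03 -4.468e-01 -1.000e-04] F [ 0.1  0.5 -3.4] M [-0.13  0.77 -0.02] g 0.13
inc [ 9.7  4.  -7.5] [ 0.0205 -0.1101  0.0023]
t 10.4 TCP panel [-72.1  99.2 101. ] H [ -3.3  99.6 167.3] rotvec [-8.100e-03 -4.468e-01 -1.000e-04] F [ 0.1  0.5 -3.4] M [-0.13  0.77 -0.02] g 0.13
inc [ 14.1   4.5 -11.6] [ 0.0265 -0.1621  0.0025]
```

View pics/s4c.png

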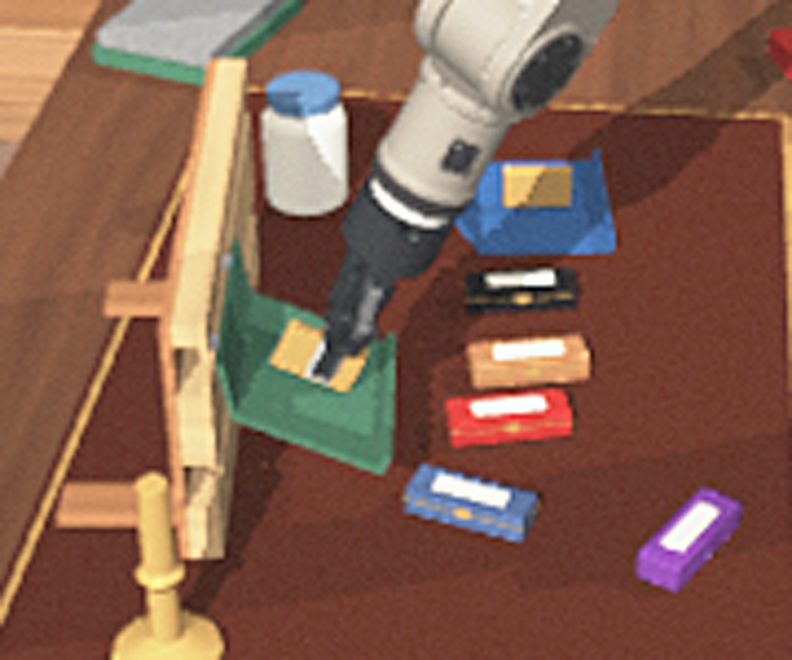

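View pics/w4c.png

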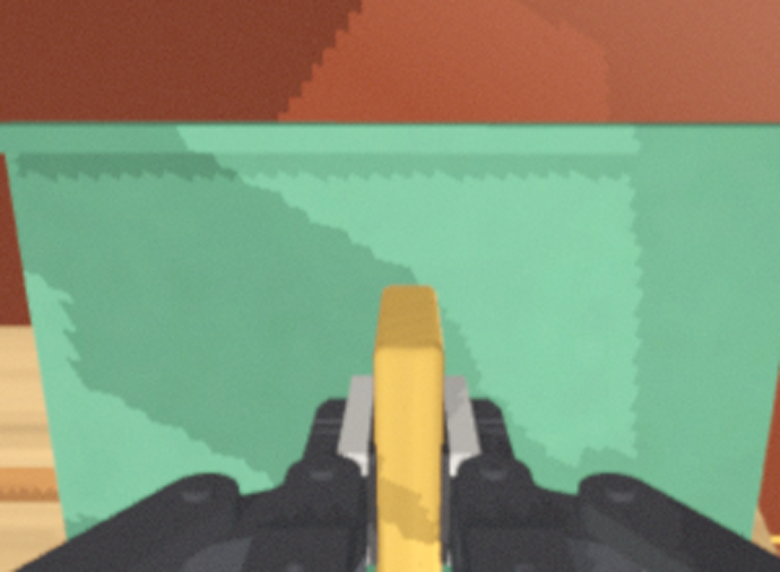

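Run:
```python
from ov import *
for H,psi in (((-2,168),27.5),((-1,167),32),((-0.5,166),35)): goto(H,psi,100)
print(bot.get_obs()["q"].round(3),bot.get_obs()["joint_vel"].round(3))
```

```text
t 10.5 TCP panel [-72.   99.1 101.2] H [ -3.2  99.4 167.4] rotvec [-0.0078 -0.4468 -0.0014] F [ 0.6  0.5 -3.8] M [-0.08  0.77 -0.04] g 0.129
inc [ 3.3  1.3 -1.7] [ 0.0109 -0.0321  0.0032]
t 10.5 TCP panel [-72.   99.1 101.2] H [ -3.2  99.4 167.4] rotvec [-0.0078 -0.4468 -0.0014] F [ 0.6  0.5 -3.8] M [-0.08  0.77 -0.04] g 0.129
inc [ 9.9  2.  -7.7] [ 0.0199 -0.1101  0.0035]
t 10.5 TCP panel [-72.   99.1 101.2] H [ -3.2  99.4 167.4] rotvec [-0.0078 -0.4468 -0.0014] F [ 0.6  0.5 -3.8] M [-0.08  0.77 -0.04] g 0.129
inc [ 14.3   2.5 -11.8] [ 0.0258 -0.1621  0.0037]
[-0.394  0.372  0.045  2.194  0.589  0.17   0.767] [-0.01  -0.002  0.01   0.003  0.008 -0.002 -0.014]
```

Run:
```python
import plan
for hx in (-3,-2.5,-2,-1.5,-1): print(hx,[(hz,round(plan.clr(hx,hz,9.4),2)) for hz in (164,165,165.5,166,167,168,169)])
```

```text
-3 [(164, np.float64(0.0)), (165, np.float64(0.0)), (165.5, np.float64(0.0)), (166, np.float64(0.0)), (167, np.float64(0.9)), (168, np.float64(1.82)), (169, np.float64(2.02))]
-2.5 [(164, np.float64(0.0)), (165, np.float64(0.0)), (165.5, np.float64(0.0)), (166, np.float64(0.0)), (167, np.float64(1.0)), (168, np.float64(2.0)), (169, np.float64(2.51))]
-2 [(164, np.float64(0.0)), (165, np.float64(0.0)), (165.5, np.float64(0.0)), (166, np.float64(0.0)), (167, np.float64(1.0)), (168, np.float64(2.0)), (169, np.float64(2.61))]
-1.5 [(164, np.float64(0.0)), (165, np.float64(0.0)), (165.5, np.float64(0.0)), (166, np.float64(0.25)), (167, np.float64(1.12)), (168, np.float64(2.0)), (169, np.float64(2.14))]
-1 [(164, np.float64(0.0)), (165, np.float64(0.0)), (165.5, np.float64(0.0)), (166, np.float64(0.25)), (167, np.float64(1.25)), (168, np.float64(1.5)), (169, np.float64(1.68))]
```

Emit:
{"name": "move_arm", "arguments": {
  "increments": "0 0.5 0.1 -0.4 0 0 0; 0 0.5 0.1 -0.4 0 0 0; 0 0.3 0 -0.4 0 0 0; 0 0 0 0 0 0 0; 0 0 0 0 0 0 0; 0 0 0 0 0 0 0; 0 0 0 0 0 0 0; 0 0 0 0 0 0 0"
}}

```text
t: 11.5
eef_pos: [0.5902, 0.1148, 0.1]
tool_rot: [0.222, -0.056, 0.973, 0.009]
contact_force: [0.3, -0.3, 1.1]
gripper_width: 0.133
```

Run:
```python
from ov import *
goto((-2,166),27.5,100)
```

```text
t 11.5 TCP panel [-70.8  99.6 100. ] H [ -2.  100.  166.3] rotvec [-7.500e-03 -4.478e-01 -3.000e-04] F [ 0.3 -0.3  1.1] M [0.28 0.03 0.01] g 0.133
inc [ 2.1  0.6 -2.5] [ 0.0108 -0.0311  0.0021]
```

Emit:
{"name": "move_arm", "arguments": {
  "increments": "0.3 0 0 0 0 0 0; 0.4 0 0 0 0 0 0; 0.6 0 0 0 0 0 0; 0.6 0 0 0 0 0 0; 0.6 0 0 0 0 0 0; 0.6 0 0 0 0 0 0; 0.6 0 0 0 0 0 0; 0.6 0 0 0 0 0 0"
}}

```text
t: 12.5
eef_pos: [0.5898, 0.1145, 0.0997]
tool_rot: [0.221, -0.056, 0.974, 0.009]
contact_force: [0.4, -0.7, 0.3]
gripper_width: 0.6
```

Run:
```python
from ov import *
rep(100)
p,d,_=shot("side","s5"); crop(p,150,100,330,250,4.4,"s5c")
p,d,_=shot("wrist","w5"); crop(p,100,80,400,300,2.6,"w5c")
```

```text
t 12.5 TCP panel [-71.2  99.4  99.7] H [ -2.4  99.8 166. ] rotvec [-8.000e-03 -4.469e-01 -4.000e-04] F [ 0.4 -0.7  0.3] M [-0.05  0.46  0.08] g 0.6
```

View pics/s5c.png

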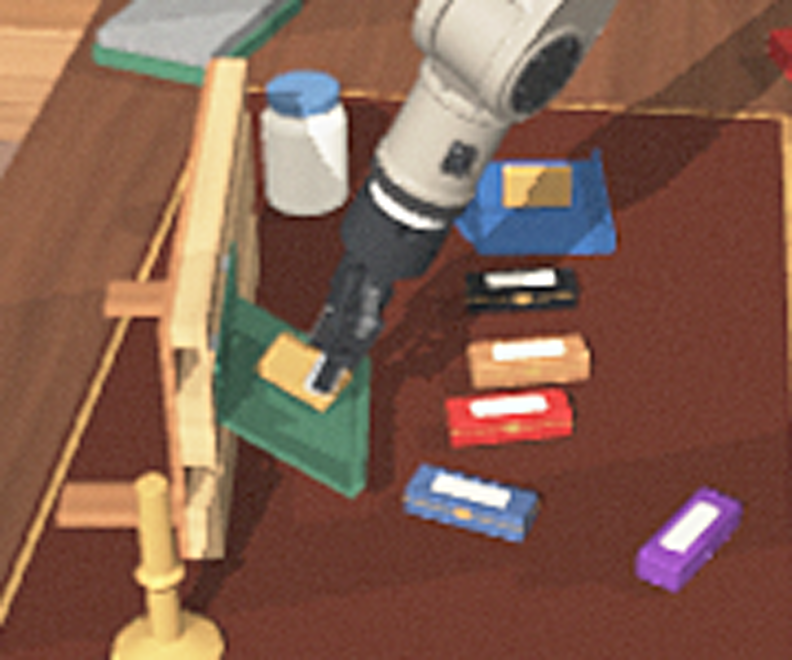

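View pics/w5c.png

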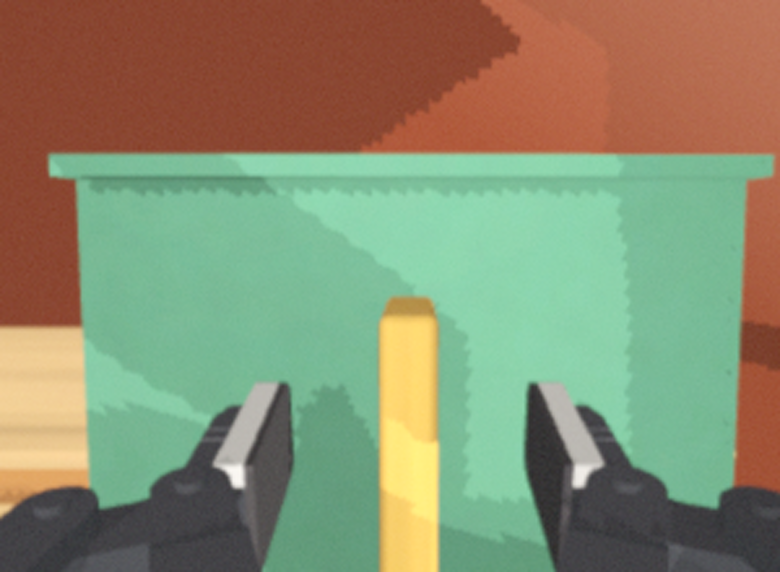

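```bash
cat >> ov.py <<'E'
def trayfit(d,o,yp,hw=70,lim=20):
    """fit hung tray's top plane in panel frame; expects seated: normal tilt 35deg, heel Z 115"""
    X=cloud("wrist",d,o); c,s=np.cos(yaw),np.sin(yaw); B=np.array([[c,-s,0],[s,c,0],[0,0,1]])
    Q=(X-O)@B*1000; Q[...,1]-=yp
    # seated shelf frame: heel at (0,115), tray dir front = (-cos35,-sin35), up normal (-sin35, cos35)
    a=np.radians(35); f=np.array([-np.cos(a),-np.sin(a)]);n=np.array([-np.sin(a),np.cos(a)])
    xz=Q[...,[0,2]]-[0,115]; al=62.5-xz@f; h=xz@n
    return Q,al,h
E
python3 - <<'E'
from ov import *
o=bot.get_obs(); d=np.load("pics/w5.npz")['d']; Q,al,h=trayfit(d,o,100)
y=Q[...,1]
m=(al>-50)&(al<40)&(np.abs(y)<75)&(np.abs(y)>15)&(np.abs(h-5)<6); A=np.c_[al[m],y[m],np.ones(m.sum())]
print(m.sum(),np.linalg.lstsq(A,h[m],rcond=None)[0], "expect 0 0 5")
m2=(np.abs(h-18)<4)&(al<-50)&(al>-75)&(np.abs(y)<100);print("lip al",np.percentile(al[m2],[2,50,98]),"y",np.percentile(y[m2],[1,99]))
E
```

```text
17786 [2.70933534e-02 1.94515784e-03 3.26355629e+00] expect 0 0 5
lip al [-62.16261144 -59.82880583 -57.57869131] y [-84.92941967  80.98894866]
```

Emit:
{"name": "move_arm", "arguments": {
  "increments": "0.6 -13 -1.5 27 0 0 0; 0.6 -13 -1.5 27 0 0 0; 0.6 -13 -1.5 27 0 0 0; 1 -11 -40 20 -0.006 0.06 0; 1 -11 -45 20 -0.006 0.06 0; 1 -11 -50 10 -0.006 0.06 0; 1 -11 -50 0 -0.006 0.06 0; 1 -11 -50 0 -0.006 0.06 0"
}}

```text
t: 13.6
eef_pos: [0.4955, -0.1262, 0.231]
tool_rot: [0.073, -0.057, 0.996, 0.002]
contact_force: [0.9, 0.1, 0.9]
gripper_width: 1.001
```

Emit:
{"name": "move_arm", "arguments": {
  "increments": "1 -11 -50 0 -0.006 0.06 0; 1 -11 -50 0 -0.006 0.06 0; 1 -11 -45 0 -0.006 0.03 0; 1 -11 -40 0 0 0 0; 1 -5 -12 0 0 0 0; 1 0 0 0 0 0 0; 1 0 0 0 0 0 0; 1 0 0 0 0 0 0"
}}

```text
t: 14.6
eef_pos: [0.4477, -0.32, 0.2305]
tool_rot: [-0.002, -0.059, 0.998, -0.002]
contact_force: [-0.3, -0.8, -0.3]
gripper_width: 1.003
```

Run:
```python
from ov import *
p,d,o=shot("wrist","w6"); rep(-100); print(o["eef_pos"],o["tool_rot"],o["q"].round(2))
crop(p,0,0,512,384,1.5,"w6c")
```

```text
t 14.65 TCP panel [-262.6 -316.2  230.5] H [-171.7 -315.9  260.1] rotvec [-0.0039  0.0045  0.0018] F [-1.4 -0.5 -0.8] M [ 0.03 -0.02  0.06] g 0.999
[ 0.44771574 -0.320035    0.23049619] [-0.00212434 -0.05877867  0.99826682 -0.00197752] [0.5  0.27 0.01 1.86 0.   1.01 2.19]
```

View pics/w6c.png

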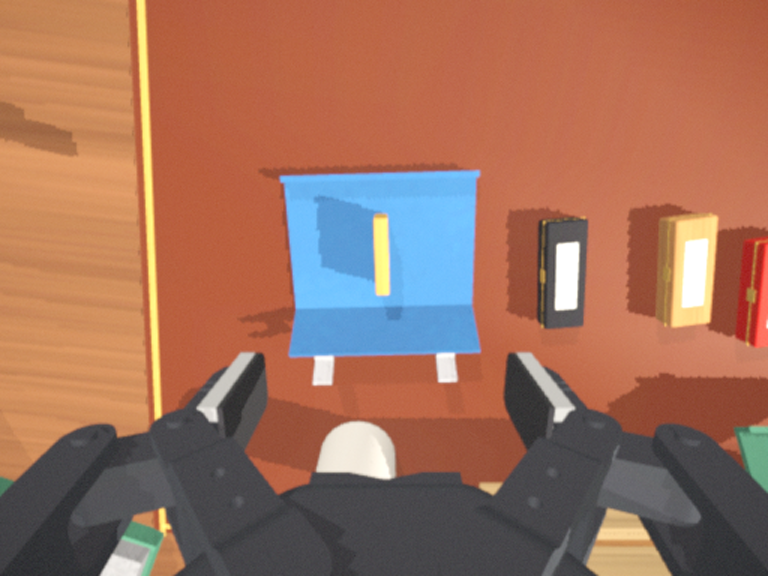

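Run:
```python
from ov import *
o=bot.get_obs()
F=at_z("wrist",np.array([[281.5,177.5],[479.5,171.5]])/1.5,.018,o);v=F[1]-F[0];print(F,np.linalg.norm(v),"yaw",-np.arctan2(v[0],v[1]), np.pi-np.arctan2(v[0],v[1]))
f=at_z("wrist",np.array([[380.5,216],[383.5,295]])/1.5,.046,o);print(f,f.mean(0),np.arctan2(*(f[1]-f[0])[1::-1]),np.linalg.norm(f[1]-f[0]))
W=np.load("pics/w6.npz");X=cloud("wrist",W['d'],o);hsv=cv2.cvtColor(W['p'],cv2.COLOR_RGB2HSV)
m=(hsv[...,0]<30)&(hsv[...,0]>12)&(hsv[...,1]>110)&(X[...,2]>.035); m[:130]=0;m[205:]=0;m[:,:235]=0;m[:,275:]=0
print(m.sum(),X[m].mean(0),cv2.minAreaRect((X[m][:,:2]*1e3).astype(np.float32)))
```

```text
[[ 0.39333427 -0.41831551  0.018     ]
 [ 0.3684658  -0.25115934  0.018     ]] 0.16899593037674762 yaw 0.1476905892751578 3.289283242864951
[[ 0.41280577 -0.33037791  0.046     ]
 [ 0.47875295 -0.32015827  0.046     ]] [ 0.44577936 -0.32526809  0.046     ] 0.15374408851082214 0.06673433376104654
279 [ 0.44306732 -0.32817211  0.04641399] ((445.7503967285156, -327.2715759277344), (63.30805206298828, 9.775208473205566), 6.879314422607422)
```

Emit:
{"name": "move_arm", "arguments": {
  "increments": "1 -1 -2 -30 -0.007 0.045 0.011; 1 -1 -2 -40 -0.008 0.054 0.011; 1 -1.7 -1 -40 -0.008 0.054 0.011; 0.6 -1 -1 -40 -0.008 0.053 0; 0.6 -1 -1 -33 -0.008 0.053 0; 0.6 0 0 -20 0 0 0; 0.6 0 0 -10 0 0 0; 0.6 0 0 -4 0 0 0"
}}

```text
t: 15.65
eef_pos: [0.4412, -0.3289, 0.0138]
tool_rot: [-0.132, -0.073, 0.988, -0.013]
contact_force: [0.5, -0.7, 0.1]
gripper_width: 0.605
```

Run:
```python
from ov import *
p,d,o=shot("wrist","w7"); rep(-100); print(o["eef_pos"],o["tool_rot"],o["q"].round(2))
crop(p,100,60,420,330,2.2,"w7c")
```

```text
t 15.7 TCP panel [-269.9 -324.    13.7] H [-174.5 -320.7   18.9] rotvec [-0.0117  0.2656  0.0326] F [-0.1  0.6  0. ] M [ 0.05 -0.32 -0.02] g 0.597
[ 0.4412127  -0.32886132  0.01378076] [-0.13190309 -0.07344432  0.98844735 -0.01339204] [0.4  0.67 0.05 1.86 0.16 0.84 2.04]
```

View pics/w7c.png

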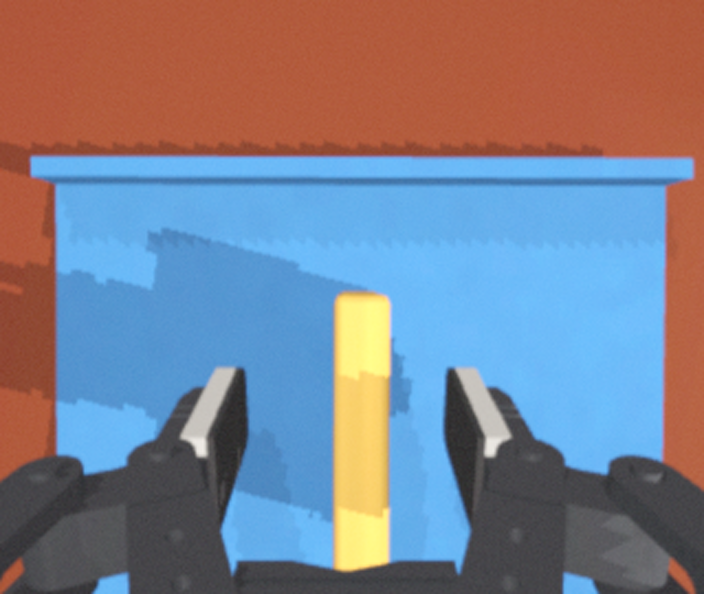

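Emit:
{"name": "move_arm", "arguments": {
  "increments": "0.6 -0.5 3.6 -1 0 0 0; 0.6 0 0 0 0 0 0; 0 0 0 0 0 0 0; 0 0 0 0 0 0 0; 0 0 0 0 0 0 0; 0 0 0 0 0 0 0; 0 0 0 0 0 0 0; 0 0 0 0 0 0 0",
  "newtons": 80
}}

```text
t: 16.7
eef_pos: [0.4412, -0.3251, 0.0128]
tool_rot: [-0.132, -0.074, 0.988, -0.013]
contact_force: [-0.3, -0.5, 5.5]
gripper_width: 0.129
```

Emit:
{"name": "move_arm", "arguments": {
  "increments": "0 0 0 2 0 0 0; 0 0 0 3 0 0 0; 0 0 0 5 0 0 0; 0 0 0 10 0 0 0; 0 0 0 15 0 0 0; 0 0 0 15 0 0 0; 0 0 0 0 0 0 0; 0 0 0 0 0 0 0"
}}

```text
t: 17.7
eef_pos: [0.4408, -0.3248, 0.0625]
tool_rot: [-0.132, -0.074, 0.988, -0.013]
contact_force: [0.4, 0.0, -3.0]
gripper_width: 0.13
```

Run:
```python
from ov import *
p,d,o=shot("wrist","w8"); rep(-100); print(o["eef_pos"],o["tool_rot"])
crop(p,100,60,420,330,2.2,"w8c")
T=toolfit(d,p,o,0); print(T[100:200:10,200].round(4).tolist())
m=np.isfinite(T[...,0])&(T[...,0]>.025)&(T[...,0]<.05)&(np.abs(T[...,1])<.065)&(np.abs(T[...,1])>.022)&(T[...,2]>-.02)&(T[...,2]<.04)
P=T[m];
for _ in range(4):
    A=np.c_[P[:,:2],np.ones(len(P))];c,*_=np.linalg.lstsq(A,P[:,2],rcond=None); r=P[:,2]-A@c; P=P[np.abs(r)<.003]
print(len(P),c,r.std())
```

```text
t 17.75 TCP panel [-270.1 -319.7   62.2] H [-174.7 -316.4   67.2] rotvec [-0.0109  0.2669  0.0334] F [ 0.1  0.6 -2. ] M [ 0.05 -0.37  0.02] g 0.131
[ 0.4407537  -0.32484961  0.06249944] [-0.13225784 -0.07378385  0.9883762  -0.01327742]
[[0.0808, -0.0476, 0.0857], [0.073, -0.0478, 0.0845], [0.0652, -0.0475, 0.081], [0.0574, -0.0476, 0.0796], [0.0557, -0.0338, 0.0113], [0.0488, -0.0361, 0.0204], [0.0429, -0.0361, 0.0189], [0.0368, -0.0364, 0.0187], [0.0312, -0.0362, 0.0158], [0.0255, -0.036, 0.0134]]
5956 [ 0.26941653 -0.00282847  0.00786143] 0.000651152124502374
```

View pics/w8c.png

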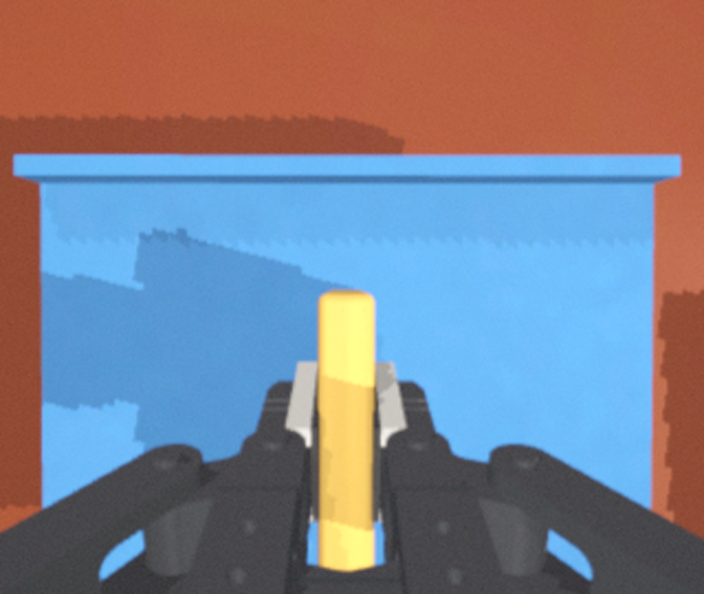

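```bash
cat > a8.py <<'E'
from ov import *
cc=vision.calibration("wrist");E=cc["hand_eye"]
d=.264;Ry=Rn.from_rotvec([0,d,0]).as_matrix();zt=12.7
for row in (130,130.5,131,131.5):
    r=E[:3,:3]@np.array([0,(row-cc["cy"])/cc["fy"],1]);a=E[:3,3]*1000
    f=np.diag([-1,1,-1]); a2=Ry@f@a; r2=Ry@f@r; k=(18-zt-a2[2])/r2[2]; q=a2+k*r2; print(row,"lip rel TCP x",q[0].round(1),"-> TCP shelf x",(-62.5-q[0]).round(1))
E
python3 a8.py
python3 - <<'E'
import numpy as np
p=np.load("pics/w8.npz")['p'];print([(v,p[v,200].tolist()) for v in range(127,135)])
E
```

```text
130 lip rel TCP x -62.0 -> TCP shelf x -0.5
130.5 lip rel TCP x -61.7 -> TCP shelf x -0.8
131 lip rel TCP x -61.5 -> TCP shelf x -1.0
131.5 lip rel TCP x -61.2 -> TCP shelf x -1.3
[(127, [149, 80, 55]), (128, [148, 79, 56]), (129, [148, 87, 86]), (130, [136, 135, 181]), (131, [120, 175, 233]), (132, [110, 188, 249]), (133, [109, 187, 250]), (134, [108, 188, 250])]
```

```bash
cat >> ov.py <<'E'
def goa(H,psi,yp=-100,H0=(91.8,28.3),dl=.264,quiet=False):
    o=bot.get_obs(); c,s=np.cos(yaw),np.sin(yaw); B=np.array([[c,-s,0],[s,c,0],[0,0,1]])
    q=B.T@(o["eef_pos"]-O)*1000; h0=np.array([H0[0],0,H0[1]])
    S=B.T@yawof(o)@np.diag([-1,1,-1])@Rn.from_rotvec([0,-dl,0]).as_matrix()
    Hc=q+S@h0; Sg=Rn.from_rotvec([0,-np.radians(psi),0]).as_matrix()
    tg=np.array([H[0],yp,H[1]])-Sg@h0
    d=B@(tg-q); r=B@Rn.from_matrix(Sg@S.T).as_rotvec()
    if not quiet: print("t",round(o['t'],2),"H",Hc.round(1),"psi/rot deg",np.degrees(Rn.from_matrix(S).as_rotvec()).round(2),"F",o["contact_force"].round(1),"M",o["torque"].round(2),"q",o["q"].round(2)[[2,4,5]])
    print("  ->",H,psi,"inc",d.round(1),r.round(4))
E
python3 - <<'E'
from ov import *
goa((-45,165),-3)
E
```

```text
t 17.75 H [-178.3 -316.4   90.2] psi/rot deg [-0.37  0.17  1.97] F [ 0.1  0.6 -2. ] M [ 0.05 -0.37  0.02] q [0.05 0.15 0.93]
  -> (-45, 165) -3 inc [105.7 233.5  79.4] [-0.0002  0.0497 -0.0346]
```

Emit:
{"name": "move_arm", "arguments": {
  "increments": "0 0 15 25 0 0 0; 0 5 30 25 0 0.01 -0.005; 0 15 37 20 0 0.01 -0.005; 0 17 37 9.4 0 0.01 -0.005; 0 17 37 0 0 0.01 -0.005; 0 17 37 0 0 0.01 -0.005; 0 17 30 0 0 0 -0.005; 0 13 10 0 0 0 -0.0045"
}}

```text
t: 18.75
eef_pos: [0.5423, -0.0895, 0.1412]
tool_rot: [-0.158, -0.059, 0.986, -0.009]
contact_force: [-0.6, -0.4, -3.8]
gripper_width: 0.129
```

Run:
```python
from ov import *
p,d,o=shot("side","s9"); crop(p,150,60,330,210,4.4,"s9c")
goa((-30,163),-3); goa((-30,163.5),-5)
```

```text
t 18.8 H [-47.1 -97.6 164.8] psi/rot deg [0.07 2.93 0.18] F [ 3.3  0.7 -1.9] M [ 0.15 -0.73 -0.03] q [-0.04  0.06  1.2 ]
  -> (-30, 163) -3 inc [17.2 -0.2 -1.7] [-0.0015  0.0011 -0.0031]
t 18.8 H [-47.1 -97.6 164.8] psi/rot deg [0.07 2.93 0.18] F [ 3.3  0.7 -1.9] M [ 0.15 -0.73 -0.03] q [-0.04  0.06  1.2 ]
  -> (-30, 163.5) -5 inc [16.5 -0.3  2.1] [-0.0056  0.0358 -0.003 ]
```

View pics/s9c.png

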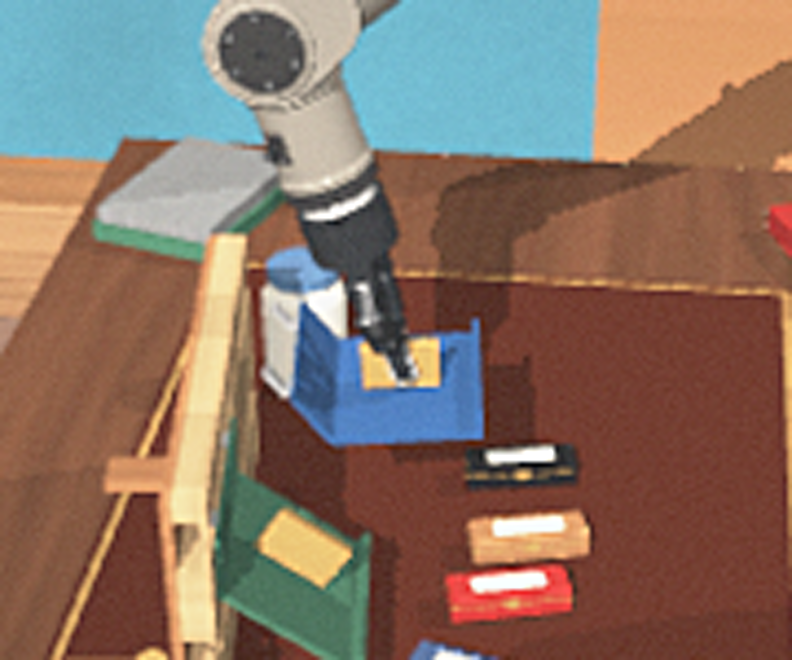

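Emit:
{"name": "move_arm", "arguments": {
  "increments": "0 4 0 0.5 -0.0014 0.009 -0.0008; 0 4 0 0.5 -0.0014 0.009 -0.0008; 0 4 0 0.5 -0.0014 0.009 -0.0008; 0 4 0 0.6 -0.0014 0.009 -0.0008; 0 0 0 0 0 0 0; 0 0 0 0 0 0 0; 0 0 0 0 0 0 0; 0 0 0 0 0 0 0"
}}

```text
t: 19.8
eef_pos: [0.5577, -0.0919, 0.144]
tool_rot: [-0.175, -0.055, 0.983, -0.01]
contact_force: [-0.3, -0.4, -2.3]
gripper_width: 0.13
```

Run:
```python
from ov import *
goa((-16,168.5),-5,-99)
```

```text
t 19.8 H [ -33.  -102.2  164.1] psi/rot deg [-0.07  5.08 -0.18] F [-0.3 -0.4 -2.3] M [ 0.03 -0.56 -0.01] q [-0.03  0.06  1.26]
  -> (-16, 168.5) -5 inc [16.5  4.9  4.3] [ 0.0015 -0.0012  0.0031]
```

Emit:
{"name": "move_arm", "arguments": {
  "increments": "0 4.2 0.8 0.6 0 0 0.001; 0 4.2 0.8 1 0 0 0.001; 0 4.1 0.8 1.2 0 0 0.001; 0 4 0.8 1.5 0 0 0; 0 0 0 0 0 0 0; 0 0 0 0 0 0 0; 0 0 0 0 0 0 0; 0 0 0 0 0 0 0"
}}

```text
t: 20.8
eef_pos: [0.5742, -0.0888, 0.1482]
tool_rot: [-0.175, -0.057, 0.983, -0.011]
contact_force: [0.4, 0.4, -2.9]
gripper_width: 0.127
```

Run:
```python
from ov import *
goa((-8,176),-5,-100.5)
```

```text
t 20.8 H [ -16.2 -100.7  168.3] psi/rot deg [-0.08  5.09 -0.01] F [ 0.4  0.4 -2.9] M [ 0.04 -0.52  0.07] q [-0.03  0.06  1.29]
  -> (-8, 176) -5 inc [8.2 1.2 7.6] [ 0.0015 -0.0013  0.0002]
```

Emit:
{"name": "move_arm", "arguments": {
  "increments": "0 2.1 0.3 2.1 0 0 0; 0 2.1 0.3 2.4 0 0 0; 0 2 0.3 2.1 0 0 0; 0 2 0.3 1 0 0 0; 0 0 0 0 0 0 0; 0 0 0 0 0 0 0; 0 0 0 0 0 0 0; 0 0 0 0 0 0 0"
}}

```text
t: 21.8
eef_pos: [0.5824, -0.0876, 0.1558]
tool_rot: [-0.175, -0.057, 0.983, -0.011]
contact_force: [-0.5, 0.1, -1.8]
gripper_width: 0.133
```

Run:
```python
from ov import *
goa((-6,175.5),0,-100.5)
for H,psi in (((-4,174.5),10),((-3,172),20),((-2,169),27.5),((-1,166.5),35)): goa(H,psi,-100.5,quiet=True)
```

```text
t 21.8 H [  -7.9 -100.5  175.9] psi/rot deg [-0.07  5.09 -0.02] F [-0.5  0.1 -1.8] M [ 0.08 -0.54 -0.  ] q [-0.03  0.06  1.31]
  -> (-6, 175.5) 0 inc [ 4.   0.5 -8.6] [ 0.0115 -0.088   0.0003]
  -> (-4, 174.5) 10 inc [ 12.3   1.4 -25.1] [ 0.0316 -0.2614  0.0004]
  -> (-3, 172) 20 inc [ 22.1   2.6 -41.8] [ 0.0517 -0.4348  0.0005]
  -> (-2, 169) 27.5 inc [ 31.3   3.6 -54.3] [ 0.0668 -0.5648  0.0006]
  -> (-1, 166.5) 35 inc [ 41.6   4.8 -65.1] [ 0.0818 -0.6948  0.0007]
```

Contact-free so far; rotate down.

Emit:
{"name": "move_arm", "arguments": {
  "increments": "0 2 0.2 -4.3 0.0057 -0.044 0; 0 2 0.2 -4.3 0.0057 -0.044 0; 0 2.1 0.25 -4.1 0.005 -0.0434 0; 0 2.1 0.25 -4.1 0.005 -0.0434 0; 0 2.1 0.25 -4.1 0.005 -0.0434 0; 0 2.1 0.25 -4.1 0.005 -0.0434 0; 0 0 0 0 0 0 0; 0 0 0 0 0 0 0"
}}

```text
t: 22.8
eef_pos: [0.595, -0.0861, 0.131]
tool_rot: [-0.045, -0.058, 0.997, -0.003]
contact_force: [0.4, 0.0, -2.0]
gripper_width: 0.124
```

Run:
```python
from ov import *
goa((-3,172),20,-100.5)
for H,psi in (((-2,169.5),27.5),((-1,166.5),35)): goa(H,psi,-100.5,quiet=True)
```

```text
t 22.8 H [  -3.7 -100.5  174.8] psi/rot deg [-0.01 -9.98 -0.01] F [ 0.4  0.  -2. ] M [-0.04 -0.09  0.01] q [-0.05  0.05  0.97]
  -> (-3, 172) 20 inc [  9.5   1.1 -17. ] [ 0.0204 -0.1736  0.0002]
  -> (-2, 169.5) 27.5 inc [ 18.7   2.2 -29. ] [ 3.540e-02 -3.036e-01  2.000e-04]
  -> (-1, 166.5) 35 inc [ 29.    3.4 -40.4] [ 5.050e-02 -4.337e-01  2.000e-04]
```

Emit:
{"name": "move_arm", "arguments": {
  "increments": "0 2.4 0.25 -4.3 0.005 -0.0434 0; 0 2.4 0.25 -4.3 0.005 -0.0434 0; 0 2.4 0.3 -4.2 0.005 -0.0434 0; 0 2.3 0.3 -4.2 0.005 -0.0434 0; 0 3.1 0.35 -4 0.005 -0.0434 0; 0 3.1 0.35 -4 0.005 -0.0434 0; 0 3 0.35 -4 0.005 -0.0434 0; 0 0 0 0 0 0 0"
}}

```text
t: 23.8
eef_pos: [0.6128, -0.0841, 0.1014]
tool_rot: [0.107, -0.057, 0.993, 0.006]
contact_force: [-0.2, -0.2, -3.1]
gripper_width: 0.131
```

Run:
```python
from ov import *
goa((-1.3,168),32,-100.5)
for H,psi in (((-1,166.5),35),((-.5,165.5),35)): goa(H,psi,-100.5,quiet=True)
import plan
print([(h,round(plan.clr(*h),2)) for h in ((-1.3,168,3),(-1,167,3),(-1,166.5,0),(-.8,165.8,0))])
```

```text
t 23.8 H [  -2.8 -100.6  168.8] psi/rot deg [-1.000e-02 -2.741e+01 -3.000e-02] F [-0.2 -0.2 -3.1] M [-0.02  0.38 -0.04] q [-0.1   0.01  0.52]
  -> (-1.3, 168) 32 inc [ 7.1  0.9 -6. ] [ 0.0093 -0.0797  0.0005]
  -> (-1, 166.5) 35 inc [ 11.2   1.4 -10.7] [ 0.0153 -0.1317  0.0005]
  -> (-0.5, 165.5) 35 inc [ 11.7   1.4 -11.7] [ 0.0153 -0.1317  0.0005]
[((-1.3, 168, 3), np.float64(1.5)), ((-1, 167, 3), np.float64(1.03)), ((-1, 166.5, 0), np.float64(1.0)), ((-0.8, 165.8, 0), np.float64(0.75))]
```

Emit:
{"name": "move_arm", "arguments": {
  "increments": "0 2.4 0.3 -2 0.003 -0.0266 0; 0 2.4 0.3 -2 0.003 -0.0266 0; 0 2.3 0.3 -2 0.003 -0.0266 0; 0 2 0.25 -2.3 0.003 -0.026 0; 0 2 0.25 -2.3 0.003 -0.026 0; 0 0 0 0 0 0 0; 0 0 0 0 0 0 0; 0 0 0 0 0 0 0"
}}

```text
t: 24.8
eef_pos: [0.6251, -0.0825, 0.0916]
tool_rot: [0.174, -0.057, 0.983, 0.01]
contact_force: [-0.1, -0.6, -2.9]
gripper_width: 0.129
```

Run:
```python
from ov import *
goa((-.5,165),35,-100.5)
```

```text
t 24.8 H [  -0.  -100.4  167.5] psi/rot deg [ -0.04 -35.15   0.  ] F [-0.1 -0.6 -2.9] M [-0.03  0.56  0.04] q [-0.13 -0.01  0.31]
  -> (-0.5, 165) 35 inc [-0.6 -0.2 -2.4] [0.0004 0.0026 0.0002]
```

Lower onto the edge, then release.

Emit:
{"name": "move_arm", "arguments": {
  "increments": "0 -0.3 0 -0.6 0 0 0; 0 -0.3 0 -0.6 0 0 0; 0 0 0 -0.6 0 0 0; 0 0 0 -0.4 0 0 0; 0 0 0 0 0 0 0; 0 0 0 0 0 0 0; 0 0 0 0 0 0 0; 0 0 0 0 0 0 0"
}}

```text
t: 25.8
eef_pos: [0.6243, -0.0826, 0.0892]
tool_rot: [0.174, -0.057, 0.983, 0.01]
contact_force: [-0.5, 0.7, -0.7]
gripper_width: 0.128
```

Run:
```python
from ov import *
goa((-.5,165),35,-100.5)
```

```text
t 25.8 H [  -1.  -100.4  165.2] psi/rot deg [-5.000e-02 -3.516e+01 -1.000e-02] F [-0.5  0.7 -0.7] M [-0.2   0.4   0.02] q [-0.13 -0.01  0.3 ]
  -> (-0.5, 165) 35 inc [ 0.3 -0.1 -0. ] [0.0004 0.0028 0.0004]
```

Emit:
{"name": "move_arm", "arguments": {
  "increments": "0.3 0 0 0 0 0 0; 0.4 0 0 0 0 0 0; 0.6 0 0 0 0 0 0; 0.6 0 0 0 0 0 0; 0.6 0 0 0 0 0 0; 0.6 -8 -1 20 0 0 0; 0.6 -10 -1 25 0 0 0; 0.6 -10 -1 25 0 0 0"
}}

```text
t: 26.8
eef_pos: [0.5957, -0.0856, 0.1596]
tool_rot: [0.173, -0.057, 0.983, 0.01]
contact_force: [0.5, 0.1, 0.5]
gripper_width: 0.603
```

Run:
```python
from ov import *
p,d,o=shot("wrist","w10"); crop(p,0,0,512,384,1.5,"w10c")
Q,al,h=trayfit(d,o,-100.5);y=Q[...,1]
m=(al>-50)&(al<30)&(np.abs(y)<75)&(np.abs(y)>15)&(np.abs(h-5)<6); A=np.c_[al[m],y[m],np.ones(m.sum())]
print(m.sum(),np.linalg.lstsq(A,h[m],rcond=None)[0])
m2=(np.abs(h-18)<4)&(al<-50)&(al>-75)&(np.abs(y)<100);print("lip al",np.percentile(al[m2],[2,50,98]),"y",np.percentile(y[m2],[1,99]))
p,d,_=shot("side","s10"); crop(p,150,60,330,250,3.2,"s10c")
p,d,_=shot("top","t10"); crop(p,170,90,420,250,3,"t10c")
```

```text
11657 [2.67085408e-02 1.98701859e-03 3.02380158e+00]
lip al [-61.69739952 -59.16453252 -57.19815853] y [-83.91019211  81.27590327]
```

View pics/w10c.png

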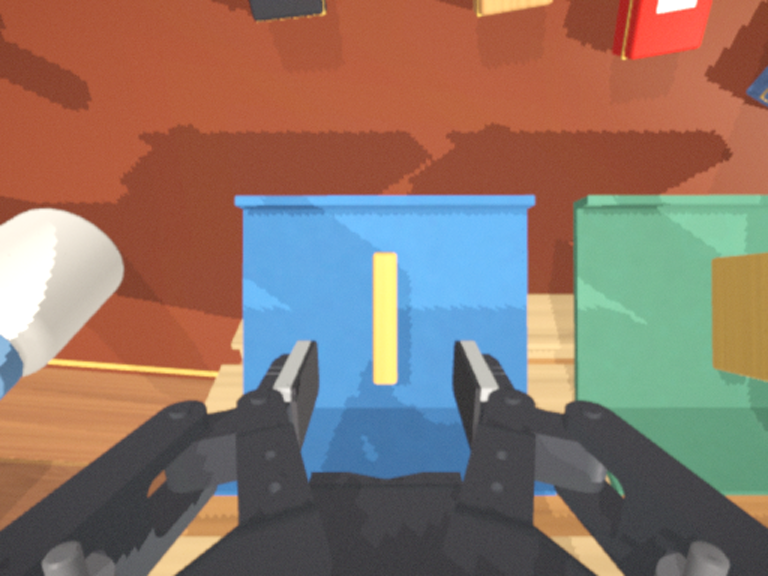

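View pics/s10c.png

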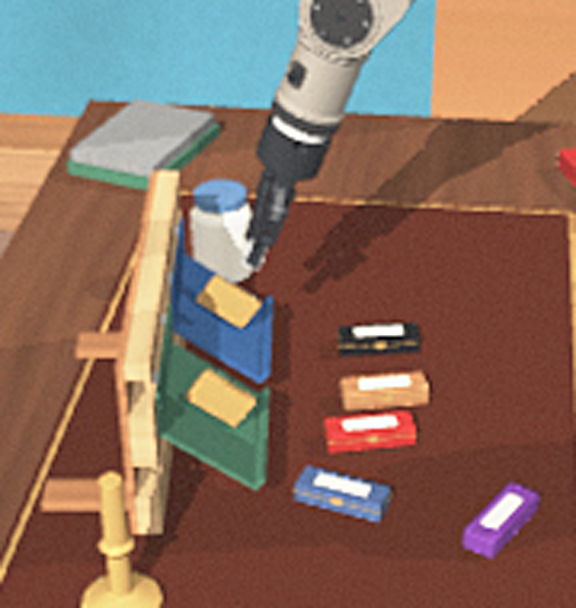

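View pics/t10c.png

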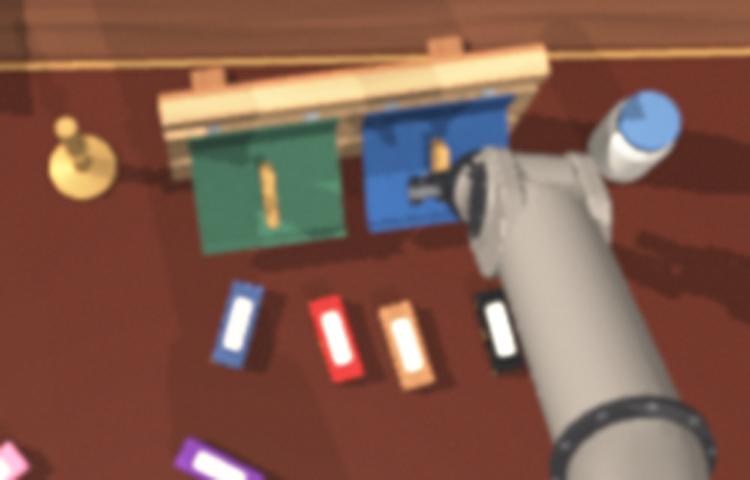

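Emit:
{"name": "move_arm", "arguments": {
  "increments": "0.6 -18 0 35 -0.005 0.05 -0.016; 0.8 -20 5 35 -0.005 0.05 -0.016; 1 -25 6 20 -0.006 0.05 -0.016; 1 -25 8 10 -0.006 0.05 -0.016; 1 -25 8 0 -0.006 0.05 -0.016; 1 -25 8 0 -0.006 0.05 -0.016; 1 -18 0 0 -0.006 0.05 -0.016; 1 0 0 0 0 0 0"
}}

```text
t: 27.95
eef_pos: [0.44, -0.0503, 0.2582]
tool_rot: [-0.002, -0.003, 1.0, -0.01]
contact_force: [0.5, 0.5, 0.3]
gripper_width: 1.002
```

Run:
```python
from ov import *
p,d,o=shot("wrist","w11"); crop(p,0,0,512,384,1.55,"w11c"); print(o["eef_pos"],o["tool_rot"],o["q"].round(2))
np.save("o11.npy",dict(eef_pos=o["eef_pos"],tool_rot=o["tool_rot"]),allow_pickle=True)
```

```text
[ 0.43998091 -0.05032943  0.25818637] [-0.00158124 -0.00304231  0.99994601 -0.00980969] [ 0.1   0.07 -0.15  2.04  0.03  1.04  1.51]
```

View pics/w11c.png

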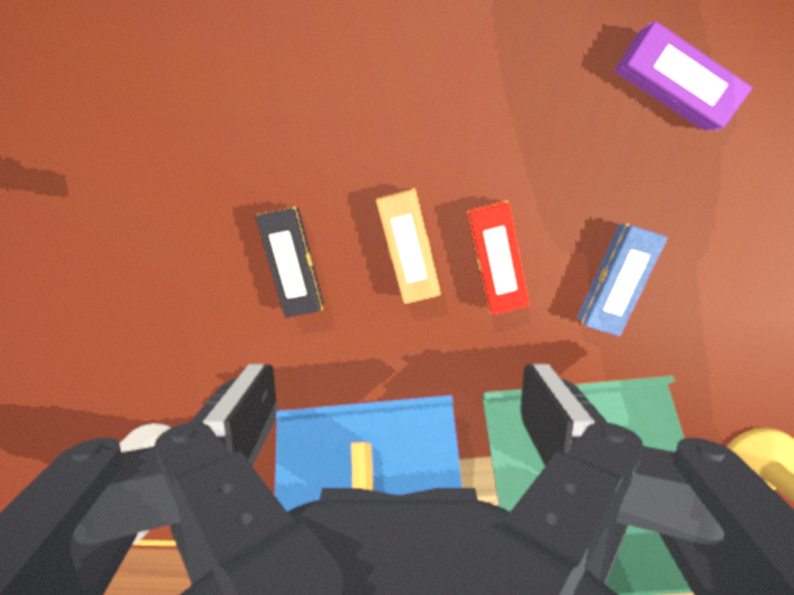

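```bash
cat > cases.py <<'E'
from ov import *
def cases(d,o,seeds,r=.065):
    X=cloud("wrist",d,o); out={}
    for n,(x,y) in seeds.items():
        m=(np.hypot(X[...,0]-x,X[...,1]-y)<r)&(X[...,2]>.016)&(X[...,2]<.035)&(np.abs(X[...,1]-y)<.04)
        k,lab=cv2.connectedComponents(m.astype(np.uint8)); 
        if k<2: print(n,"none"); continue
        L=1+np.argmax([(lab==i).sum() for i in range(1,k)]); P=X[lab==L]
        # use image contour of top face at z=.024
        ys,xs=np.nonzero(lab==L); W=at_z("wrist",np.c_[xs,ys],.024,o)
        R=cv2.minAreaRect((W[:,:2]*1e3).astype(np.float32)); b=cv2.boxPoints(R); e=[b[1]-b[0],b[2]-b[1]]; L_=max(e,key=np.linalg.norm); L_=L_*np.sign(L_[0])
        C=P[:,:2].mean(0); ev,v=np.linalg.eigh(np.cov(W[:,:2].T)); a=v[:,1]*np.sign(v[0,1])
        print(n,len(P),"rect c",np.round(R[0],1),"size",np.round(R[1],1),"yaw",np.arctan2(L_[1],L_[0]).round(3),"pca",np.arctan2(a[1],a[0]).round(3),"mean",(C*1e3).round(1),"z",np.median(P[:,2]).round(4))
if __name__=="__main__":
    d=np.load("pics/w11.npz")["d"]; o=np.load("o11.npy",allow_pickle=True).item()
    cases(d,o,dict(black=(.446,-.152),brown=(.431,-.045),red=(.44,.037),blue=(.45,.16)))
E
python3 cases.py
```

```text
black 1771 rect c [ 448.6 -157.6] size [99.9 38.5] yaw 0.207 pca 0.208 mean [ 446.9 -158.2] z 0.0245
brown 1777 rect c [432.7 -47.1] size [99.9 36.4] yaw 0.258 pca 0.263 mean [430.9 -47.5] z 0.0246
red 1804 rect c [442.3  35.5] size [100.5  37.1] yaw 0.272 pca 0.273 mean [440.6  35.3] z 0.0245
blue 1880 rect c [461.6 151.1] size [40.4 99.5] yaw -0.288 pca -0.284 mean [459.9 151.9] z 0.0244
```

```bash
cat >> ov.py <<'E'
def inc(pos,yw,tilt):
    o=bot.get_obs(); R=yawof(o); G=Rn.from_euler("ZY",[yw,tilt]).as_matrix()@np.diag([-1,1,-1])
    print("pos",o["eef_pos"].round(4),"inc",((np.array(pos)-o["eef_pos"])*1e3).round(1),Rn.from_matrix(G@R.T).as_rotvec().round(4),"F",o["contact_force"].round(1),"t",round(o["t"],2),"g",round(o["gripper_width"],3))
E
python3 - <<'E'
from ov import *
inc((.447,-.1565,.1),.208,.262); inc((.447,-.1565,.007),.208,.262)
E
```

```text
pos [ 0.4404 -0.0505  0.2583] inc [   6.6 -106.  -158.3] [-0.0084  0.2609  0.1984] F [ 0.2 -1.   0.2] t 28.0 g 1.002
pos [ 0.4404 -0.0505  0.2583] inc [   6.6 -106.  -251.3] [-0.0084  0.2609  0.1984] F [ 0.2 -1.   0.2] t 28.0 g 1.002
```

Emit:
{"name": "move_arm", "arguments": {
  "increments": "0.75 1.1 -17.7 -26.4 -0.0014 0.0435 0.0331; 0.75 1.1 -17.7 -26.4 -0.0014 0.0435 0.0331; 0.75 1.1 -17.7 -26.4 -0.0014 0.0435 0.0331; 0.75 1.1 -17.7 -26.4 -0.0014 0.0435 0.0331; 0.75 1.1 -17.7 -26.4 -0.0014 0.0435 0.0331; 0.75 1.1 -17.5 -26.3 -0.0014 0.0435 0.0331; 0.75 0 0 0 0 0 0; 0.75 0 0 0 0 0 0"
}}

```text
t: 29.0
eef_pos: [0.4471, -0.1561, 0.101]
tool_rot: [-0.129, -0.103, 0.986, -0.014]
contact_force: [-0.7, 0.0, 0.2]
gripper_width: 0.751
```

Run:
```python
from ov import *
p,d,o=shot("wrist","w12"); crop(p,100,60,420,330,2.2,"w12c"); inc((.447,-.1565,.007),.208,.262)
from cases import cases
cases(d,o,dict(black=(.446,-.156)))
```

```text
pos [ 0.4473 -0.156   0.1015] inc [ -0.3  -0.5 -94.5] [0.0001 0.0019 0.0001] F [-0.2 -0.   0.5] t 29.05 g 0.752
black 4592 rect c [ 448.8 -159.3] size [98.  35.8] yaw 0.21 pca 0.202 mean [ 448.3 -159.2] z 0.0244
```

View pics/w12c.png

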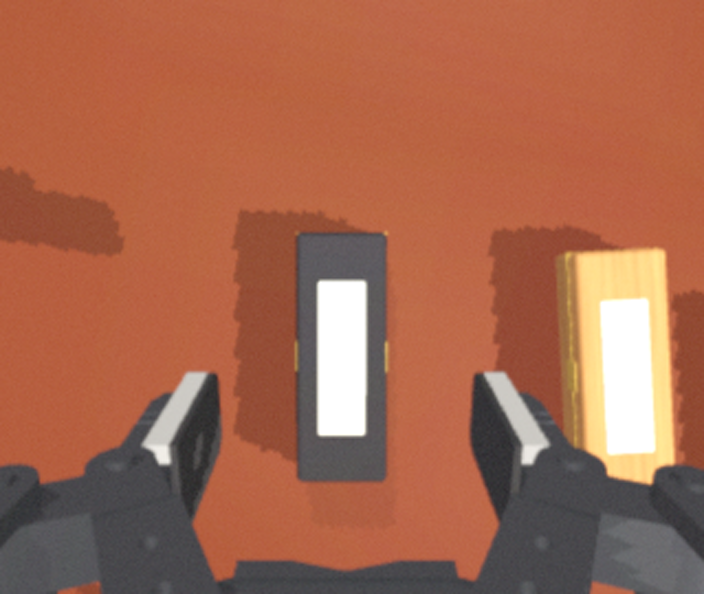

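Emit:
{"name": "move_arm", "arguments": {
  "increments": "0.75 0 0 -30 0 0 0; 0.75 0 -0.5 -30 0 0 0; 0.75 0 0 -20 0 0 0; 0.75 0 0 -10 0 0 0; 0.75 0 0 -4 0 0 0; 0.2 0 0 0 0 0 0; 0.2 0 0 0 0 0 0; 0.2 0 0 0 0 0 0",
  "newtons": 50
}}

```text
t: 30.05
eef_pos: [0.4476, -0.1572, 0.0077]
tool_rot: [-0.129, -0.103, 0.986, -0.014]
contact_force: [0.7, 1.4, 6.1]
gripper_width: 0.412
```

Emit:
{"name": "move_arm", "arguments": {
  "increments": "0.2 0 0 0 0 0 0; 0.2 0 0 0 0 0 0; 0.2 0 0 3 0 0 0; 0.2 0 0 7 0 0 0; 0.2 0 0 15 0 0 0; 0.2 0 0 20 0 0 0; 0.2 0 0 20 0 0 0; 0.2 0 0 0 0 0 0"
}}

```text
t: 31.05
eef_pos: [0.448, -0.1574, 0.0735]
tool_rot: [-0.128, -0.103, 0.986, -0.014]
contact_force: [-0.0, 0.6, -1.1]
gripper_width: 0.407
```

Run:
```python
from ov import *
p,d,o=shot("wrist","w13"); crop(p,100,60,420,330,2.2,"w13c"); inc((.447,-.1565,.007),.208,.262)
```

```text
pos [ 0.4473 -0.1572  0.0725] inc [ -0.3   0.7 -65.5] [0.0006 0.0019 0.0005] F [-0.3  0.3 -1.7] t 31.1 g 0.408
```

View pics/w13c.png

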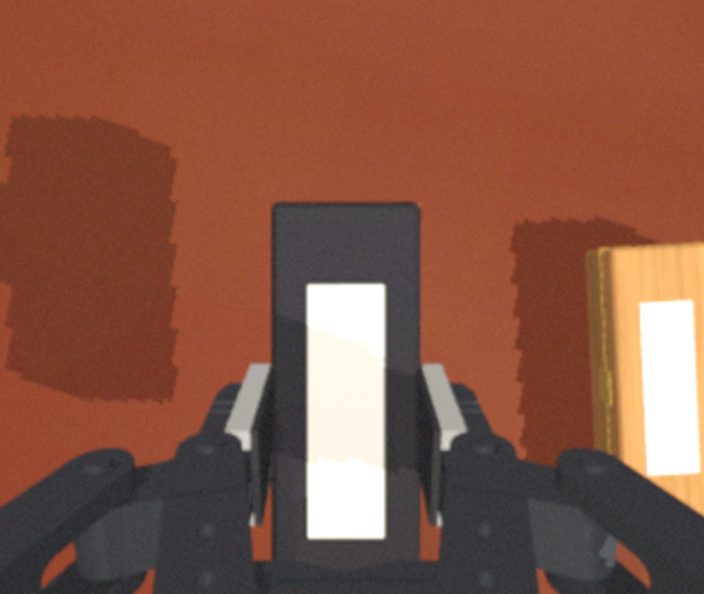

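```bash
cat > ce.py <<'E'
from ov import *
# seated shelf frame -> panel
def sh2p(x,y,z,yc):
    a=np.radians(35); return np.array([0,yc+y,115])+(x-62.5)*np.array([np.cos(a),0,np.sin(a)])+z*np.array([-np.sin(a),0,np.cos(a)])
def front(row,zt,dl,top=24):
    cc=vision.calibration("wrist");E=cc["hand_eye"];Ry=Rn.from_rotvec([0,dl,0]).as_matrix();f=np.diag([-1,1,-1])
    r=E[:3,:3]@np.array([0,(row-cc["cy"])/cc["fy"],1]);a=E[:3,3]*1000
    a2=Ry@f@a; r2=Ry@f@r; k=(top-zt-a2[2])/r2[2]; return -50-(a2+k*r2)[0]
def slot(yc,ys,tx,tz,lift,back,dl):
    """world TCP for case in slot: case underside 'lift' above tray, lower end 'back' mm from lip; (tx,tz)=TCP in case frame"""
    p=sh2p(-57.5+50+back+tx,ys,5+lift+tz,yc); w=PW(p[0]/1e3,p[1]/1e3,p[2]/1e3); 
    o=bot.get_obs(); R=yawof(o); G=Rn.from_euler("ZY",[yaw,-np.radians(35)+dl]).as_matrix()@np.diag([-1,1,-1])
    print("target",w.round(4),"inc",((w-o["eef_pos"])*1e3).round(1),Rn.from_matrix(G@R.T).as_rotvec().round(4),"F",o["contact_force"].round(1),"M",o["torque"].round(2),"t",round(o["t"],2),"q6",o["q"][5].round(2),"g",round(o["gripper_width"],3))
E
python3 - <<'E'
from ce import *
for r in (152,152.5): print(front(r,7.5,.26))
p=np.load("pics/w13.npz")['p'];print([(v,p[v,256].tolist()) for v in range(148,157)])
slot(-100.5,-50,-2,7.5,60,10,.26); slot(-100.5,-50,-2,7.5,20,8,.26); slot(-100.5,-50,-2,7.5,1,4,.26)
E
```

```text
-1.6338438719433483
-1.893269493141183
[(148, [161, 83, 59]), (149, [160, 82, 54]), (150, [158, 80, 54]), (151, [132, 66, 49]), (152, [80, 57, 53]), (153, [62, 56, 56]), (154, [68, 64, 66]), (155, [73, 71, 73]), (156, [74, 72, 75])]
target [ 0.5976 -0.1361  0.1388] inc [150.3  21.1  66.3] [ 0.0993 -0.6032 -0.0888] F [-0.3  0.3 -1.7] M [ 0.09 -0.31  0.02] t 31.1 q6 0.91 g 0.408
target [ 0.6188 -0.1337  0.1049] inc [171.5  23.5  32.4] [ 0.0993 -0.6032 -0.0888] F [-0.3  0.3 -1.7] M [ 0.09 -0.31  0.02] t 31.1 q6 0.91 g 0.408
target [ 0.6263 -0.1328  0.0871] inc [179.   24.4  14.5] [ 0.0993 -0.6032 -0.0888] F [-0.3  0.3 -1.7] M [ 0.09 -0.31  0.02] t 31.1 q6 0.91 g 0.408
```

Emit:
{"name": "move_arm", "arguments": {
  "increments": "0.2 10 3 22 0.0124 -0.0754 -0.0111; 0.2 15 3 20 0.0124 -0.0754 -0.0111; 0.2 20 3 14 0.0124 -0.0754 -0.0111; 0.2 25 3 10 0.0124 -0.0754 -0.0111; 0.2 25 3 0 0.0124 -0.0754 -0.0111; 0.2 25 3 0 0.0124 -0.0754 -0.0111; 0.2 20 3 0 0.0124 -0.0754 -0.0111; 0.2 10 0 0 0.0124 -0.0754 -0.0111"
}}

```text
t: 32.1
eef_pos: [0.597, -0.1354, 0.1369]
tool_rot: [0.174, -0.057, 0.983, 0.011]
contact_force: [-0.3, 0.3, -2.0]
gripper_width: 0.413
```

Run:
```python
from ce import *
slot(-100.5,-50,-1.6,7.5,60,10,.26);slot(-100.5,-50,-1.6,7.5,25,9,.26); slot(-100.5,-50,-1.6,7.5,4,5,.26)
p,d,o=shot("wrist","w14"); crop(p,0,0,512,384,1.5,"w14c")
```

```text
target [ 0.5979 -0.1361  0.1391] inc [ 0.9 -0.7  2.2] [-0.001  -0.001  -0.0011] F [-0.3  0.3 -2. ] M [-0.1   0.51  0.05] t 32.1 q6 0.41 g 0.413
target [ 0.617  -0.1339  0.1098] inc [ 20.    1.6 -27. ] [-0.001  -0.001  -0.0011] F [-0.3  0.3 -2. ] M [-0.1   0.51  0.05] t 32.1 q6 0.41 g 0.413
target [ 0.6258 -0.1329  0.0903] inc [ 28.7   2.6 -46.5] [-0.001  -0.001  -0.0011] F [-0.3  0.3 -2. ] M [-0.1   0.51  0.05] t 32.1 q6 0.41 g 0.413
```

View pics/w14c.png

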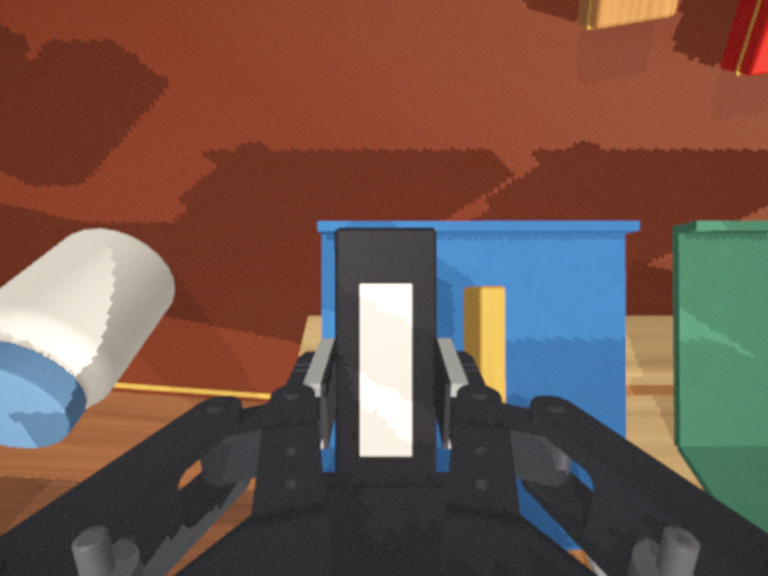

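Emit:
{"name": "move_arm", "arguments": {
  "increments": "0.2 7 0.5 -9 -0.001 -0.001 -0.001; 0.2 7 0.5 -9 0 0 0; 0.2 6 0.5 -9 0 0 0; 0.2 4 0.4 -8 0 0 0; 0.2 3 0.4 -7 0 0 0; 0.2 1.7 0.3 -4.5 0 0 0; 0.2 0 0 0 0 0 0; 0.2 0 0 0 0 0 0"
}}

```text
t: 33.15
eef_pos: [0.6255, -0.1336, 0.0915]
tool_rot: [0.174, -0.057, 0.983, 0.01]
contact_force: [-0.2, -0.0, -0.4]
gripper_width: 0.409
```

Run:
```python
from ce import *
slot(-100.5,-50,-1.6,7.5,0,4,.26)
p,d,o=shot("wrist","w15"); crop(p,80,60,440,330,2,"w15c")
```

```text
target [ 0.6272 -0.1327  0.0865] inc [ 1.8  0.9 -5.1] [ 0.0009 -0.0006  0.0007] F [-0.2 -0.  -0.4] M [-0.09  0.49 -0.02] t 33.15 q6 0.33 g 0.409
```

View pics/w15c.png

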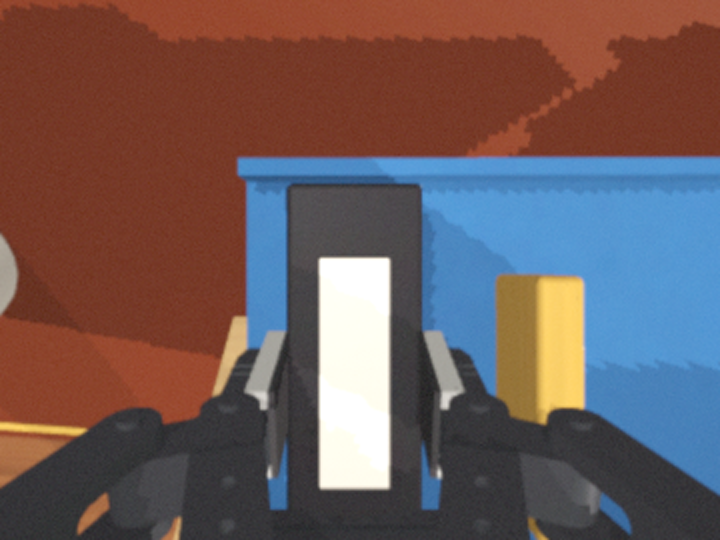

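Emit:
{"name": "move_arm", "arguments": {
  "increments": "0.2 0.5 0.2 -1.2 0 0 0; 0.2 0.5 0.2 -1.2 0 0 0; 0.2 0.5 0.2 -1.2 0 0 0; 0.2 0.2 0 -0.5 0 0 0; 0.2 0 0 0 0 0 0; 0.2 0 0 0 0 0 0; 0.2 0 0 0 0 0 0; 0.2 0 0 0 0 0 0"
}}

```text
t: 34.2
eef_pos: [0.6271, -0.1329, 0.0872]
tool_rot: [0.174, -0.057, 0.983, 0.01]
contact_force: [0.8, 0.0, -1.2]
gripper_width: 0.406
```

Run:
```python
from ce import *
slot(-100.5,-50,-1.6,7.5,0,4,.26)
```

```text
target [ 0.6272 -0.1327  0.0865] inc [ 0.1  0.2 -0.7] [ 0.0008 -0.0009  0.0005] F [ 0.8  0.  -1.2] M [-0.02  0.46 -0.05] t 34.2 q6 0.32 g 0.406
```

Emit:
{"name": "move_arm", "arguments": {
  "increments": "0.2 0.2 0 -0.4 0 0 0; 0.2 -0.8 -0.1 -0.6 0 0 0; 0.2 -0.8 -0.1 -0.6 0 0 0; 0.2 -0.8 -0.1 -0.6 0 0 0; 0.2 -0.8 -0.1 -0.6 0 0 0; 0.2 0 0 0 0 0 0; 0.2 0 0 0 0 0 0; 0.2 0 0 0 0 0 0"
}}

```text
t: 35.2
eef_pos: [0.6247, -0.1332, 0.0848]
tool_rot: [0.174, -0.057, 0.983, 0.01]
contact_force: [1.8, 0.4, 1.6]
gripper_width: 0.404
```

Run:
```python
from ce import *
slot(-100.5,-50,-1.6,7.5,0,0,.26)
p,d,o=shot("wrist","w16"); crop(p,80,60,440,330,2,"w16c")
```

```text
target [ 0.624  -0.1331  0.0842] inc [-0.7  0.1 -0.6] [0.0008 0.0002 0.0003] F [1.8 0.4 1.6] M [ 0.11 -0.04 -0.03] t 35.2 q6 0.32 g 0.404
```

View pics/w16c.png

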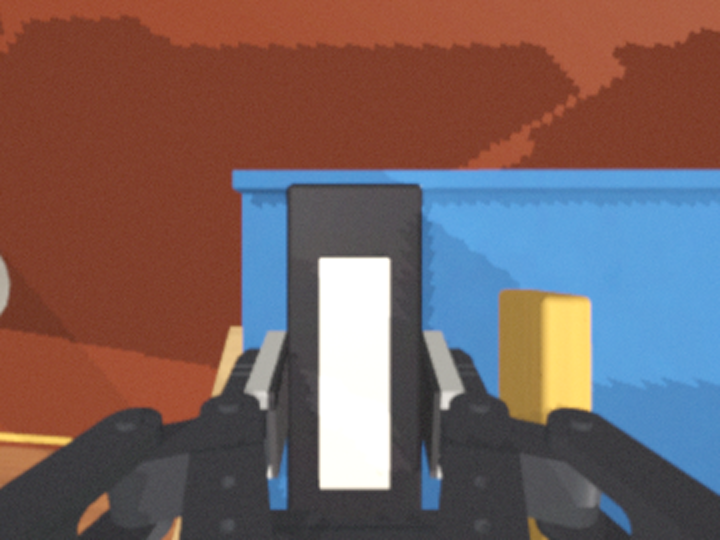

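Emit:
{"name": "move_arm", "arguments": {
  "increments": "0.2 -0.5 0 -0.4 0 0 0; 0.2 0 0 0 0 0 0; 0.5 0 0 0 0 0 0; 0.56 0 0 0 0 0 0; 0.56 0 0 0 0 0 0; 0.56 0 0 0 0 0 0; 0.56 -2 0 5 0 0 0; 0.56 -4 0 12 0 0 0"
}}

```text
t: 36.25
eef_pos: [0.6171, -0.1332, 0.1011]
tool_rot: [0.173, -0.057, 0.983, 0.01]
contact_force: [-0.3, -0.3, -0.2]
gripper_width: 0.566
```

Emit:
{"name": "move_arm", "arguments": {
  "increments": "0.56 -10 -1 25 0 0 0; 0.56 -10 -1 25 0 0 0; 0.56 -10 -1 20 0 0 0; 0.6 0 0 0 0 0 0; 0.6 0 0 0 0 0 0; 0.6 0 0 0 0 0 0; 0.6 0 0 0 0 0 0; 0.6 0 0 0 0 0 0"
}}

```text
t: 37.25
eef_pos: [0.5875, -0.1362, 0.1704]
tool_rot: [0.173, -0.057, 0.983, 0.01]
contact_force: [-0.0, -0.1, 0.4]
gripper_width: 0.599
```

Run:
```python
from ce import *
p,d,o=shot("wrist","w17"); crop(p,80,60,440,330,2.1,"w17c")
inc((.4315,-.046,.1),.26,.262)
```

```text
pos [ 0.5876 -0.1362  0.1706] inc [-156.1   90.2  -70.6] [-0.1138  0.6011  0.1401] F [-0.8  0.1  0.3] t 37.3 g 0.596
```

View pics/w17c.png

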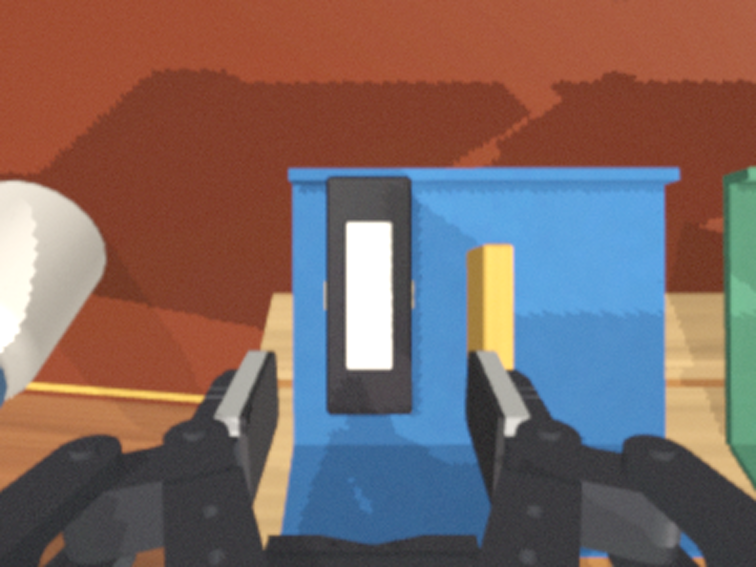

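Emit:
{"name": "move_arm", "arguments": {
  "increments": "0.75 -20 12 0 -0.0143 0.0752 0.0176; 0.75 -22 12 0 -0.0143 0.0752 0.0176; 0.75 -22 12 0 -0.0143 0.0752 0.0176; 0.75 -22 12 -10 -0.0143 0.0752 0.0176; 0.75 -22 12 -15 -0.0143 0.0752 0.0176; 0.75 -22 12 -15 -0.0143 0.0752 0.0176; 0.75 -16 12 -15 -0.0143 0.0752 0.0176; 0.75 -10.5 8 -15 -0.0143 0.0752 0.0176"
}}

```text
t: 38.3
eef_pos: [0.4307, -0.0438, 0.1006]
tool_rot: [-0.13, -0.129, 0.983, -0.017]
contact_force: [0.3, -0.3, -0.4]
gripper_width: 0.752
```

Run:
```python
from ce import *
p,d,o=shot("wrist","w18"); crop(p,100,60,420,330,2.2,"w18c"); inc((.431,-.0445,.007),.26,.262)
from cases import cases
cases(d,o,dict(brown=(.431,-.046)))
```

```text
pos [ 0.4298 -0.0421  0.0988] inc [  1.2  -2.4 -91.8] [ 0.0003 -0.0072 -0.0046] F [ 0.3  1.4 -1.8] t 38.35 g 0.751
brown 4652 rect c [432.5 -46.9] size [98.7 35.7] yaw 0.262 pca 0.261 mean [432.6 -47.2] z 0.0244
```

View pics/w18c.png

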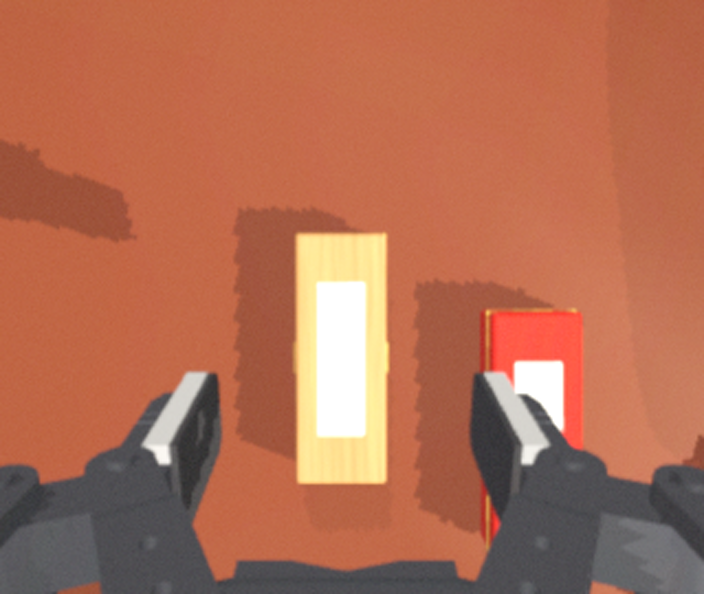

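Emit:
{"name": "move_arm", "arguments": {
  "increments": "0.64 0.5 -1 -30 0 -0.004 -0.002; 0.64 0.5 -0.8 -30 0 -0.003 -0.002; 0.64 0 0 -18 0 0 0; 0.64 0 0 -10 0 0 0; 0.64 0 0 -4 0 0 0; 0.2 0 0 0 0 0 0; 0.2 0 0 0 0 0 0; 0.2 0 0 0 0 0 0"
}}

```text
t: 39.35
eef_pos: [0.4328, -0.0461, 0.0096]
tool_rot: [-0.125, -0.127, 0.984, -0.018]
contact_force: [0.7, -0.7, 3.7]
gripper_width: 0.407
```

Emit:
{"name": "move_arm", "arguments": {
  "increments": "0.2 0 0 0 0 0 0; 0.2 0 0 0 0 0 0; 0.2 0 0 3 0 0 0; 0.2 0 0 7 0 0 0; 0.2 0 0 15 0 0 0; 0.2 0 0 20 0 0 0; 0.2 0 0 20 0 0 0; 0.2 0 0 0 0 0 0"
}}

```text
t: 40.35
eef_pos: [0.4334, -0.0461, 0.0756]
tool_rot: [-0.124, -0.127, 0.984, -0.018]
contact_force: [0.9, 0.0, -0.0]
gripper_width: 0.408
```

Run:
```python
from ce import *
p,d,o=shot("wrist","w19"); crop(p,100,60,420,330,2.2,"w19c"); inc((.431,-.0445,.007),.26,.262)
print([(v,p[v,256].tolist()) for v in range(146,158)])
for r in (150,151,152,153,154): print(r,front(r,7.5,.26))
slot(-100.5,50,-1.6,7.5,60,10,.26)
```

```text
pos [ 0.4327 -0.0461  0.0747] inc [ -1.7   1.6 -67.7] [0.0006 0.0091 0.0033] F [ 0.4 -0.5 -1.1] t 40.4 g 0.405
[(146, [164, 84, 57]), (147, [162, 82, 56]), (148, [162, 82, 57]), (149, [165, 90, 58]), (150, [194, 131, 77]), (151, [223, 162, 94]), (152, [239, 176, 104]), (153, [248, 186, 113]), (154, [251, 189, 115]), (155, [252, 190, 114]), (156, [252, 190, 116]), (157, [252, 189, 116])]
150 -0.5223749186795672
151 -1.0410711104858592
152 -1.559842608297032
153 -2.078689428514032
154 -2.5976115875425734
target [ 0.5864 -0.0368  0.1391] inc [153.7   9.3  64.4] [ 0.1147 -0.5937 -0.1359] F [ 0.4 -0.5 -1.1] M [ 0.02 -0.32 -0.03] t 40.4 q6 0.89 g 0.405
```

View pics/w19c.png

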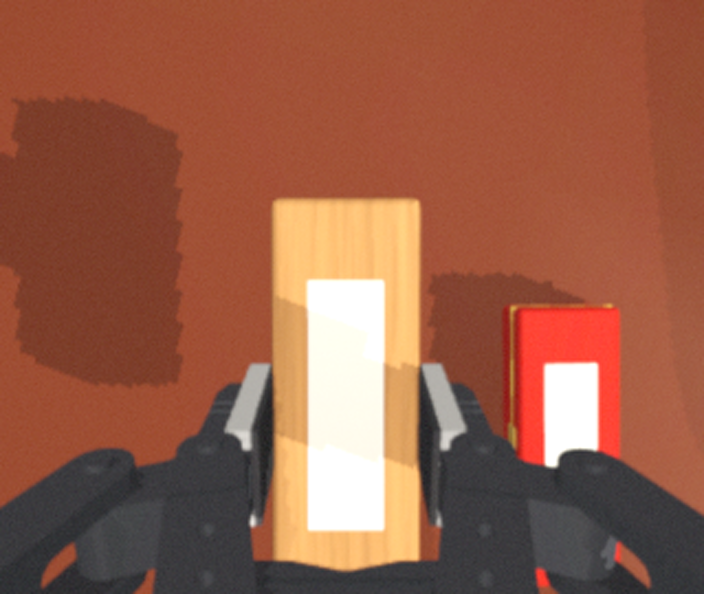

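Emit:
{"name": "move_arm", "arguments": {
  "increments": "0.2 10 1 22 0.0143 -0.075 -0.017; 0.2 15 1 20 0.0143 -0.075 -0.017; 0.2 20 1 14 0.0143 -0.075 -0.017; 0.2 25 1.3 10 0.0143 -0.075 -0.017; 0.2 26 1.3 0 0.0143 -0.075 -0.017; 0.2 26 1.3 0 0.0143 -0.075 -0.017; 0.2 20 1.3 0 0.0143 -0.075 -0.017; 0.2 11 1 0 0.0143 -0.075 -0.017"
}}

```text
t: 41.4
eef_pos: [0.5854, -0.0368, 0.1391]
tool_rot: [0.177, -0.057, 0.983, 0.01]
contact_force: [0.5, 0.2, -1.6]
gripper_width: 0.408
```

Run:
```python
from ce import *
slot(-100.5,50,-.8,9.2,25,9,.253); slot(-100.5,50,-.8,9.2,3,5,.253)
```

```text
target [ 0.6052 -0.0346  0.1117] inc [ 19.8   2.2 -27.4] [ 0.0006 -0.0017  0.0007] F [ 0.5  0.2 -1.6] M [-0.12  0.51 -0.01] t 41.4 q6 0.36 g 0.408
target [ 0.6145 -0.0335  0.0913] inc [ 29.1   3.3 -47.7] [ 0.0006 -0.0017  0.0007] F [ 0.5  0.2 -1.6] M [-0.12  0.51 -0.01] t 41.4 q6 0.36 g 0.408
```

Emit:
{"name": "move_arm", "arguments": {
  "increments": "0.2 7 0.7 -9 0 -0.001 0; 0.2 7 0.7 -9 0 -0.001 0; 0.2 6 0.6 -9.4 0 0 0; 0.2 4 0.5 -9 0 0 0; 0.2 3 0.5 -7 0 0 0; 0.2 2.1 0.3 -4.3 0 0 0; 0.2 0 0 0 0 0 0; 0.2 0 0 0 0 0 0"
}}

```text
t: 42.4
eef_pos: [0.6143, -0.0336, 0.0925]
tool_rot: [0.177, -0.057, 0.982, 0.01]
contact_force: [-0.0, -0.1, -1.1]
gripper_width: 0.409
```

Run:
```python
from ce import *
slot(-100.5,50,-.8,9.2,0,4,.253); slot(-100.5,50,-.8,9.2,0,0,.253)
p,d,o=shot("wrist","w20"); crop(p,80,60,440,330,2,"w20c")
```

```text
target [ 0.6154 -0.0334  0.0883] inc [ 1.1  0.2 -4.2] [ 0.0013 -0.0004  0.0002] F [-0.  -0.1 -1.1] M [-0.05  0.46 -0.05] t 42.4 q6 0.28 g 0.409
target [ 0.6121 -0.0338  0.086 ] inc [-2.2 -0.1 -6.5] [ 0.0013 -0.0004  0.0002] F [-0.  -0.1 -1.1] M [-0.05  0.46 -0.05] t 42.4 q6 0.28 g 0.409
```

View pics/w20c.png

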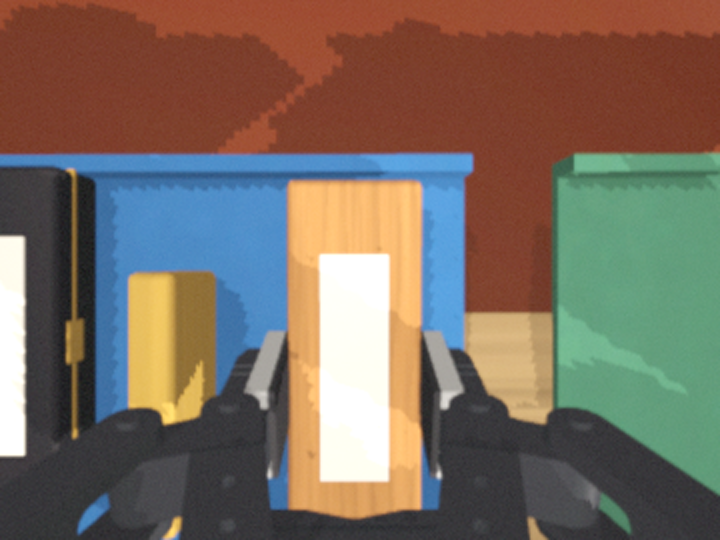

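Emit:
{"name": "move_arm", "arguments": {
  "increments": "0.2 0.4 0.1 -1.2 0 0 0; 0.2 0.4 0.1 -1.2 0 0 0; 0.2 0.4 0.1 -1.2 0 0 0; 0.2 -0.8 -0.1 -0.6 0 0 0; 0.2 -0.8 -0.1 -0.6 0 0 0; 0.2 -0.8 -0.1 -0.6 0 0 0; 0.2 -0.8 -0.1 -0.6 0 0 0; 0.2 0 0 0 0 0 0"
}}

```text
t: 43.45
eef_pos: [0.6129, -0.0336, 0.0867]
tool_rot: [0.178, -0.057, 0.982, 0.01]
contact_force: [1.4, 1.1, 1.0]
gripper_width: 0.408
```

Run:
```python
from ce import *
slot(-100.5,50,-.8,9.2,0,0,.253)
```

```text
target [ 0.6121 -0.0338  0.086 ] inc [-0.8 -0.2 -0.7] [0.0011 0.0007 0.0002] F [1.4 1.1 1. ] M [ 0.01  0.11 -0.03] t 43.45 q6 0.26 g 0.408
```

Same contact signature as with the black case; nudge and release.

Emit:
{"name": "move_arm", "arguments": {
  "increments": "0.2 -0.6 0 -0.5 0 0 0; 0.2 0 0 0 0 0 0; 0.5 0 0 0 0 0 0; 0.56 0 0 0 0 0 0; 0.56 0 0 0 0 0 0; 0.56 0 0 0 0 0 0; 0.56 -2 0 5 0 0 0; 0.56 -4 0 12 0 0 0"
}}

```text
t: 44.45
eef_pos: [0.6051, -0.0337, 0.1029]
tool_rot: [0.177, -0.057, 0.983, 0.01]
contact_force: [0.6, 0.5, 0.5]
gripper_width: 0.561
```

Emit:
{"name": "move_arm", "arguments": {
  "increments": "0.56 -10 -1 25 0 0 0; 0.56 -10 -1 25 0 0 0; 0.56 -10 -1 20 0 0 0; 0.6 0 0 0 0 0 0; 0.6 0 0 0 0 0 0; 0.6 0 0 0 0 0 0; 0.6 0 0 0 0 0 0; 0.6 0 0 0 0 0 0"
}}

```text
t: 45.45
eef_pos: [0.5755, -0.0366, 0.1722]
tool_rot: [0.177, -0.057, 0.983, 0.01]
contact_force: [-0.8, 1.0, -0.9]
gripper_width: 0.596
```

Run:
```python
from ce import *
p,d,o=shot("wrist","w21"); crop(p,0,0,512,384,1.5,"w21c")
inc((.440,.038,.1),.272,.262)
p,d,_=shot("top","t21"); crop(p,170,90,420,250,3,"t21c")
```

```text
pos [ 0.5756 -0.0366  0.1724] inc [-135.6   74.6  -72.4] [-0.1182  0.6076  0.1512] F [-1.   0.2  0. ] t 45.5 g 0.601
```

View pics/w21c.png

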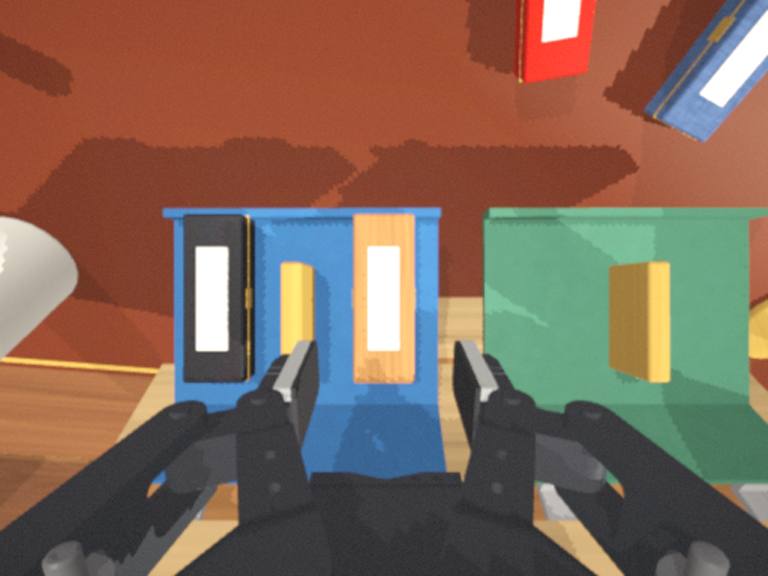

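View pics/t21c.png

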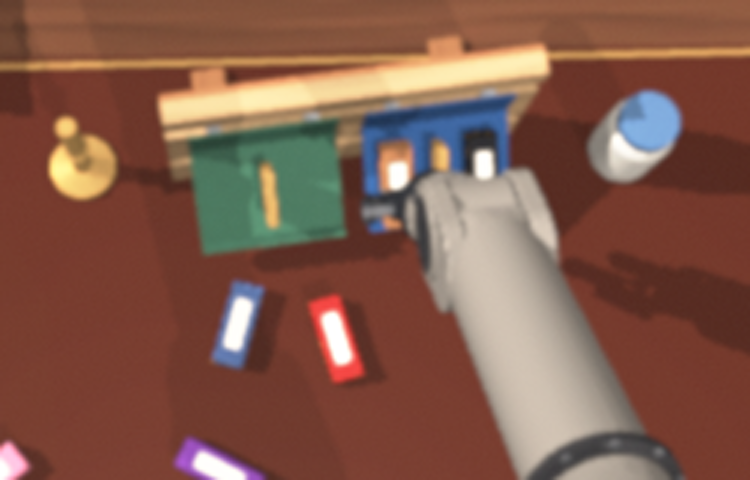

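Run:
```python
from ce import *
inc((.440,.038,.1),.272,.314)
```

```text
pos [ 0.5756 -0.0366  0.1725] inc [-135.6   74.6  -72.5] [-0.1282  0.6589  0.1503] F [ 0.9 -0.5  0. ] t 45.55 g 0.601
```

Emit:
{"name": "move_arm", "arguments": {
  "increments": "0.75 -18 9.4 0 -0.016 0.0824 0.0188; 0.75 -18 9.4 0 -0.016 0.0824 0.0188; 0.75 -18 9.4 0 -0.016 0.0824 0.0188; 0.75 -18 9.4 -10 -0.016 0.0824 0.0188; 0.75 -18 9.4 -15 -0.016 0.0824 0.0188; 0.75 -18 9.4 -15 -0.016 0.0824 0.0188; 0.75 -16 9.4 -15 -0.016 0.0824 0.0188; 0.75 -11.6 8.8 -17 -0.016 0.0824 0.0188"
}}

```text
t: 46.55
eef_pos: [0.4398, 0.0382, 0.1005]
tool_rot: [-0.156, -0.134, 0.978, -0.021]
contact_force: [0.0, -0.2, -0.6]
gripper_width: 0.751
```

Run:
```python
from ce import *
p,d,o=shot("wrist","w22"); crop(p,100,60,420,330,2.2,"w22c"); inc((.440,.038,.008),.272,.314)
from cases import cases
cases(d,o,dict(red=(.442,.037)))
```

```text
pos [0.4385 0.04   0.0982] inc [  1.5  -2.  -90.2] [-0.0002 -0.008  -0.0035] F [ 0.1  2.3 -1.8] t 46.6 g 0.747
red 4665 rect c [442.8  36.4] size [98.  35.7] yaw 0.271 pca 0.274 mean [442.9  36.8] z 0.0244
```

View pics/w22c.png

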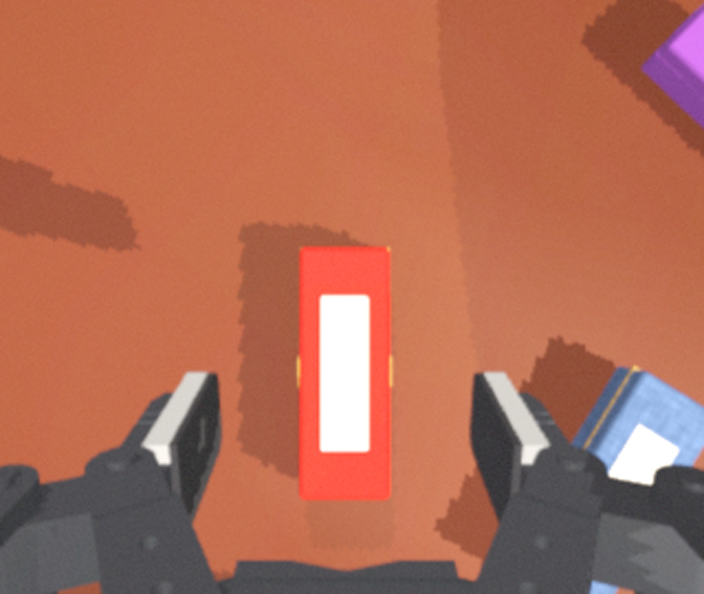

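Emit:
{"name": "move_arm", "arguments": {
  "increments": "0.66 0.5 -0.5 -30 0 -0.003 -0.001; 0.66 0 0 -30 0 0 0; 0.66 0 0 -18 0 0 0; 0.66 0 0 -9 0 0 0; 0.66 0 0 -4.5 0 0 0; 0.2 0 0 0 0 0 0; 0.2 0 0 0 0 0 0; 0.2 0 0 0 0 0 0"
}}

```text
t: 47.6
eef_pos: [0.4413, 0.0375, 0.0099]
tool_rot: [-0.153, -0.133, 0.979, -0.021]
contact_force: [1.6, 0.6, 4.9]
gripper_width: 0.407
```

Run:
```python
from ce import *
inc((.440,.038,.008),.272,.314)
```

```text
pos [0.4413 0.0375 0.0099] inc [-1.3  0.5 -1.9] [-0.0004  0.0048  0.0012] F [1.6 0.6 4.9] t 47.6 g 0.407
```

Emit:
{"name": "move_arm", "arguments": {
  "increments": "0.2 0 0 0 0 0 0; 0.2 0 0 0 0 0 0; 0.2 0 0 3 0 0 0; 0.2 0 0 7 0 0 0; 0.2 0 0 15 0 0 0; 0.2 0 0 20 0 0 0; 0.2 0 0 20 0 0 0; 0.2 0 0 0 0 0 0"
}}

```text
t: 48.6
eef_pos: [0.4417, 0.0376, 0.0759]
tool_rot: [-0.152, -0.133, 0.979, -0.021]
contact_force: [0.2, -0.5, -1.6]
gripper_width: 0.402
```

Run:
```python
from ce import *
p,d,o=shot("wrist","w23"); crop(p,100,60,420,330,2.2,"w23c"); inc((.440,.038,.008),.272,.314)
print([(v,p[v,256].tolist()) for v in range(146,162)])
for r in (150,151,152,153,154,155,156): print(r,front(r,8,.314))
slot(99,-50,-2,8.5,60,10,.31)
```

```text
pos [0.441  0.0375 0.0749] inc [ -1.    0.5 -66.9] [-0.0005  0.005   0.0011] F [-0.2  0.2 -1.6] t 48.65 g 0.41
[(146, [198, 112, 81]), (147, [198, 112, 82]), (148, [198, 110, 80]), (149, [198, 110, 78]), (150, [197, 113, 80]), (151, [199, 110, 80]), (152, [211, 96, 69]), (153, [244, 73, 54]), (154, [255, 74, 61]), (155, [255, 84, 68]), (156, [255, 85, 69]), (157, [255, 88, 72]), (158, [255, 87, 72]), (159, [255, 84, 68]), (160, [255, 90, 71]), (161, [255, 87, 72])]
150 -0.8451517243607327
151 -1.3802509577109703
152 -1.915211595003754
153 -2.4500336900787687
154 -2.984717296747803
155 -3.5192624687947927
156 -4.05366925997582
target [0.574  0.062  0.1396] inc [133.   24.5  64.7] [ 0.1181 -0.599  -0.1503] F [-0.2  0.2 -1.6] M [ 0.12 -0.34  0.01] t 48.65 q6 0.97 g 0.41
```

View pics/w23c.png

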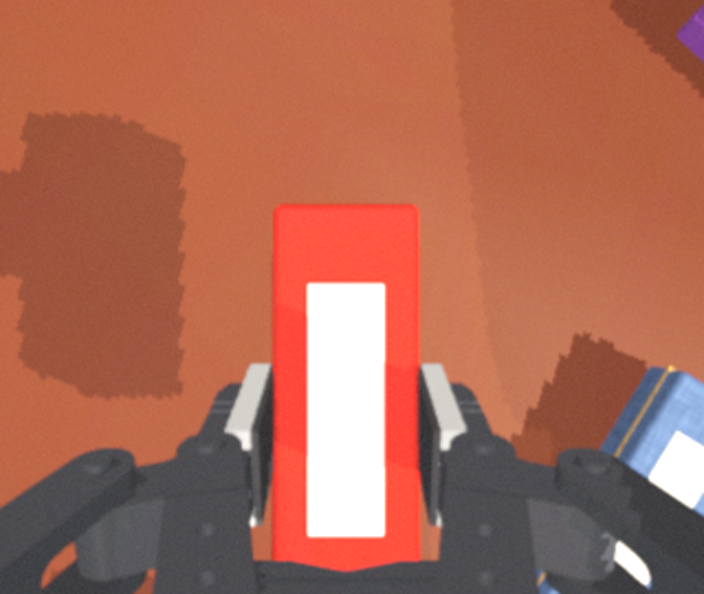

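Emit:
{"name": "move_arm", "arguments": {
  "increments": "0.2 8 3 22 0.0148 -0.0749 -0.0188; 0.2 12 3 20 0.0148 -0.0749 -0.0188; 0.2 18 3 14 0.0148 -0.0749 -0.0188; 0.2 21 3.5 10 0.0148 -0.0749 -0.0188; 0.2 22 3.5 0 0.0148 -0.0749 -0.0188; 0.2 22 3.5 0 0.0148 -0.0749 -0.0188; 0.2 18 3 0 0.0148 -0.0749 -0.0188; 0.2 11.5 2 0 0.0148 -0.0749 -0.0188"
}}

```text
t: 49.65
eef_pos: [0.573, 0.0619, 0.1394]
tool_rot: [0.149, -0.057, 0.987, 0.009]
contact_force: [-0.1, -0.3, -2.5]
gripper_width: 0.405
```

Run:
```python
from ce import *
slot(99,-50,-2,9.5,25,9,.309); slot(99,-50,-2,9.5,3,5,.309)
```

```text
target [0.5926 0.0641 0.1112] inc [ 19.5   2.2 -28.1] [-0.0006 -0.002   0.0005] F [-0.1 -0.3 -2.5] M [-0.09  0.42 -0.03] t 49.65 q6 0.45 g 0.405
target [0.6019 0.0652 0.0909] inc [ 28.8   3.3 -48.5] [-0.0006 -0.002   0.0005] F [-0.1 -0.3 -2.5] M [-0.09  0.42 -0.03] t 49.65 q6 0.45 g 0.405
```

Emit:
{"name": "move_arm", "arguments": {
  "increments": "0.2 7 0.7 -9 0 -0.001 0; 0.2 7 0.7 -9.4 0 -0.001 0; 0.2 6 0.6 -9.6 0 0 0; 0.2 4 0.5 -9 0 0 0; 0.2 3 0.5 -7 0 0 0; 0.2 1.8 0.3 -4.5 0 0 0; 0.2 0 0 0 0 0 0; 0.2 0 0 0 0 0 0"
}}

```text
t: 50.65
eef_pos: [0.6019, 0.0652, 0.092]
tool_rot: [0.15, -0.057, 0.987, 0.009]
contact_force: [-1.0, -0.4, -1.7]
gripper_width: 0.409
```

Run:
```python
from ce import *
slot(99,-50,-2,9.5,0,4,.309); slot(99,-50,-2,9.5,0,0,.309)
p,d,o=shot("wrist","w24"); crop(p,80,60,440,330,2,"w24c")
```

```text
target [0.6028 0.0653 0.0879] inc [ 0.9  0.1 -4.2] [-0.0002 -0.0003 -0.0002] F [-1.  -0.4 -1.7] M [-0.02  0.42  0.  ] t 50.65 q6 0.36 g 0.409
target [0.5995 0.0649 0.0856] inc [-2.4 -0.3 -6.4] [-0.0002 -0.0003 -0.0002] F [-1.  -0.4 -1.7] M [-0.02  0.42  0.  ] t 50.65 q6 0.36 g 0.409
```

View pics/w24c.png

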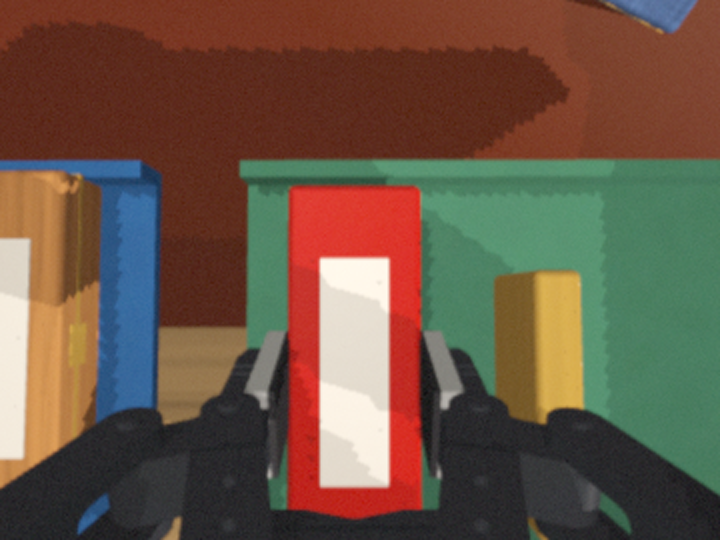

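Emit:
{"name": "move_arm", "arguments": {
  "increments": "0.2 0.4 0.1 -1.2 0 0 0; 0.2 0.4 0.1 -1.2 0 0 0; 0.2 0.4 0.1 -1.2 0 0 0; 0.2 -0.8 -0.1 -0.6 0 0 0; 0.2 -0.8 -0.1 -0.6 0 0 0; 0.2 -0.8 -0.1 -0.6 0 0 0; 0.2 -0.8 -0.1 -0.6 0 0 0; 0.2 0 0 0 0 0 0"
}}

```text
t: 51.7
eef_pos: [0.5999, 0.0651, 0.0858]
tool_rot: [0.15, -0.057, 0.987, 0.009]
contact_force: [0.8, 0.4, -0.7]
gripper_width: 0.404
```

Run:
```python
from ce import *
slot(99,-50,-2,9.5,0,0,.309)
```

```text
target [0.5995 0.0649 0.0856] inc [-0.4 -0.2 -0.2] [-0.0002 -0.0004 -0.0002] F [ 0.8  0.4 -0.7] M [-0.09  0.39  0.02] t 51.7 q6 0.35 g 0.404
```

Emit:
{"name": "move_arm", "arguments": {
  "increments": "0.2 -0.4 0 -0.7 0 0 0; 0.2 -0.6 -0.1 -0.6 0 0 0; 0.2 -0.6 -0.1 -0.5 0 0 0; 0.2 0 0 0 0 0 0; 0.2 0 0 0 0 0 0; 0.2 0 0 0 0 0 0; 0.2 0 0 0 0 0 0; 0.2 0 0 0 0 0 0"
}}

```text
t: 52.7
eef_pos: [0.6001, 0.0652, 0.0853]
tool_rot: [0.152, -0.057, 0.987, 0.009]
contact_force: [2.4, -1.1, 4.6]
gripper_width: 0.406
```

Run:
```python
from ce import *
slot(99,-50,-2,9.5,0,0,.309)
```

```text
target [0.5995 0.0649 0.0856] inc [-0.6 -0.3  0.3] [-0.001   0.0032 -0.0001] F [ 2.4 -1.1  4.6] M [-0.13 -0.43 -0.03] t 52.7 q6 0.34 g 0.406
```

Contact with the lip and tray. Release.

Emit:
{"name": "move_arm", "arguments": {
  "increments": "0.2 0 0 0 0 0 0; 0.3 0 0 0 0 0 0; 0.5 0 0 0 0 0 0; 0.56 0 0 0 0 0 0; 0.56 0 0 0 0 0 0; 0.56 0 0 0 0 0 0; 0.56 -2 0 5 0 0 0; 0.56 -4 0 12 0 0 0"
}}

```text
t: 53.7
eef_pos: [0.5917, 0.0649, 0.1011]
tool_rot: [0.149, -0.057, 0.987, 0.009]
contact_force: [0.3, 0.1, -0.2]
gripper_width: 0.557
```

Emit:
{"name": "move_arm", "arguments": {
  "increments": "0.56 -9 -1 25 0 0 0; 0.56 -9 -1 25 0 0 0; 0.56 -9 -1 20 0 0 0; 0.6 0 0 0 0 0 0; 0.6 0 0 0 0 0 0; 0.6 0 0 0 0 0 0; 0.6 0 0 0 0 0 0; 0.6 0 0 0 0 0 0"
}}

```text
t: 54.7
eef_pos: [0.5651, 0.062, 0.1705]
tool_rot: [0.149, -0.057, 0.987, 0.009]
contact_force: [0.1, -1.0, 0.3]
gripper_width: 0.601
```

Run:
```python
from ce import *
p,d,o=shot("wrist","w25"); crop(p,0,0,512,384,1.5,"w25c")
inc((.459,.155,.1),-.286,.314)
```

```text
pos [0.5651 0.0619 0.1706] inc [-106.1   93.1  -70.6] [ 0.0524  0.6164 -0.3889] F [-0.3  0.2  0.6] t 54.75 g 0.596
```

View pics/w25c.png

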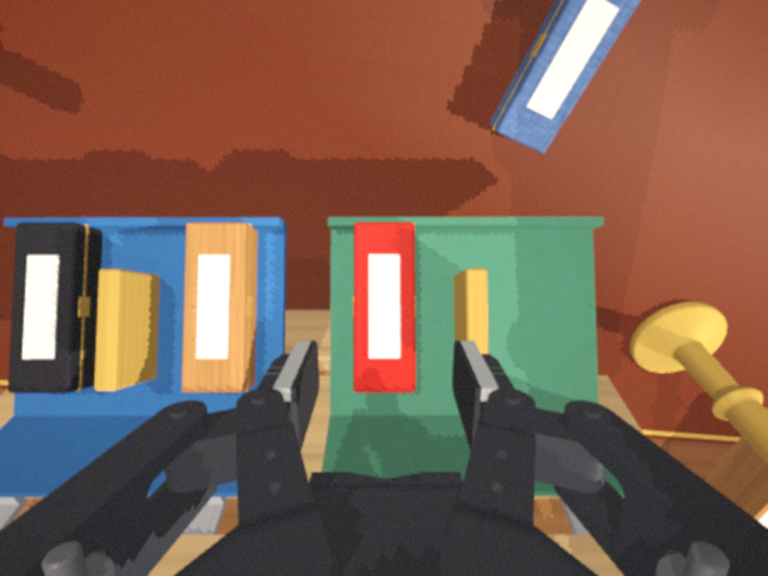

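Emit:
{"name": "move_arm", "arguments": {
  "increments": "0.75 -14 12 0 0.0066 0.077 -0.0486; 0.75 -14 12 0 0.0066 0.077 -0.0486; 0.75 -14 12 0 0.0066 0.077 -0.0486; 0.75 -14 12 -10 0.0066 0.077 -0.0486; 0.75 -14 12 -15 0.0066 0.077 -0.0486; 0.75 -14 12 -15 0.0066 0.077 -0.0486; 0.75 -13 12 -15 0.0066 0.077 -0.0486; 0.75 -9 9 -15.6 0.0066 0.077 -0.0486"
}}

```text
t: 55.75
eef_pos: [0.4589, 0.1557, 0.0999]
tool_rot: [-0.155, 0.141, 0.977, 0.023]
contact_force: [-0.0, 0.6, -0.6]
gripper_width: 0.75
```

Run:
```python
from ce import *
p,d,o=shot("wrist","w26"); crop(p,100,60,420,330,2.2,"w26c"); inc((.459,.155,.008),-.286,.314)
from cases import cases
cases(d,o,dict(blue=(.461,.152)))
```

```text
pos [0.4578 0.1558 0.0977] inc [  1.2  -0.8 -89.7] [-0.0002 -0.0068  0.0029] F [ 1.4  0.7 -1.9] t 55.8 g 0.749
blue 4705 rect c [462.3 154.1] size [35.6 98.6] yaw -0.283 pca -0.286 mean [462.4 153.7] z 0.0244
```

View pics/w26c.png

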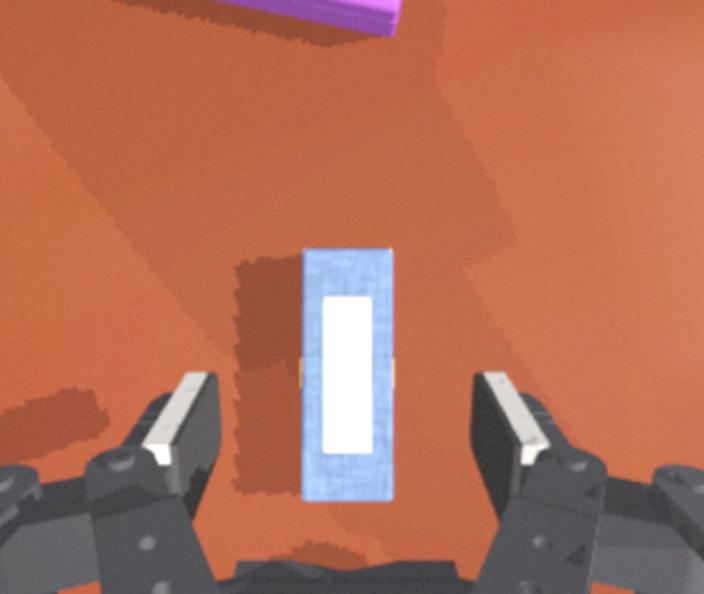

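Aligned; descend and grasp.

Emit:
{"name": "move_arm", "arguments": {
  "increments": "0.66 0.6 0.3 -30 0 -0.003 0.001; 0.66 0 0 -30 0 0 0; 0.66 0 0 -18 0 0 0; 0.66 0 0 -9 0 0 0; 0.66 0 0 -4.5 0 0 0; 0.2 0 0 0 0 0 0; 0.2 0 0 0 0 0 0; 0.2 0 0 0 0 0 0"
}}

```text
t: 56.8
eef_pos: [0.4606, 0.1554, 0.0096]
tool_rot: [-0.152, 0.14, 0.978, 0.023]
contact_force: [0.9, 0.7, 4.1]
gripper_width: 0.409
```

Run:
```python
from ce import *
inc((.459,.155,.008),-.286,.314)
```

```text
pos [0.4606 0.1554 0.0096] inc [-1.6 -0.4 -1.6] [-0.0005  0.0057 -0.0008] F [0.9 0.7 4.1] t 56.8 g 0.409
```

Emit:
{"name": "move_arm", "arguments": {
  "increments": "0.2 0 0 0 0 0 0; 0.2 0 0 0 0 0 0; 0.2 0 0 3 0 0 0; 0.2 0 0 7 0 0 0; 0.2 0 0 15 0 0 0; 0.2 0 0 20 0 0 0; 0.2 0 0 20 0 0 0; 0.2 0 0 0 0 0 0"
}}

```text
t: 57.8
eef_pos: [0.4611, 0.1556, 0.0756]
tool_rot: [-0.151, 0.14, 0.978, 0.023]
contact_force: [-0.2, -0.2, -1.5]
gripper_width: 0.41
```

Run:
```python
from ce import *
p,d,o=shot("wrist","w27"); crop(p,100,60,420,330,2.2,"w27c"); inc((.459,.155,.008),-.286,.314)
print([(v,p[v,256].tolist()) for v in range(146,160)])
for r in (150,151,152,153,154,155,156): print(r,front(r,8.5,.309))
slot(99,50,-2,9,60,10,.309)
```

```text
pos [0.4603 0.1554 0.0746] inc [ -1.3  -0.4 -66.6] [-0.0005  0.006  -0.001 ] F [ 0.6 -0.7 -1.6] t 57.85 g 0.411
[(146, [189, 100, 69]), (147, [189, 103, 68]), (148, [189, 102, 70]), (149, [190, 103, 71]), (150, [190, 104, 73]), (151, [190, 105, 75]), (152, [173, 108, 111]), (153, [151, 153, 192]), (154, [159, 189, 235]), (155, [171, 204, 251]), (156, [176, 209, 255]), (157, [173, 204, 252]), (158, [170, 200, 248]), (159, [169, 201, 248])]
150 -1.5211426812096462
151 -2.056718150311667
152 -2.5921752376592337
153 -3.1275139824980585
154 -3.662734424056474
155 -4.197836601545525
156 -4.732820554158906
target [0.5622 0.1613 0.1401] inc [101.9   5.9  65.4] [-0.0541 -0.6118  0.3873] F [ 0.6 -0.7 -1.6] M [-0.13 -0.36 -0.07] t 57.85 q6 0.93 g 0.411
```

View pics/w27c.png

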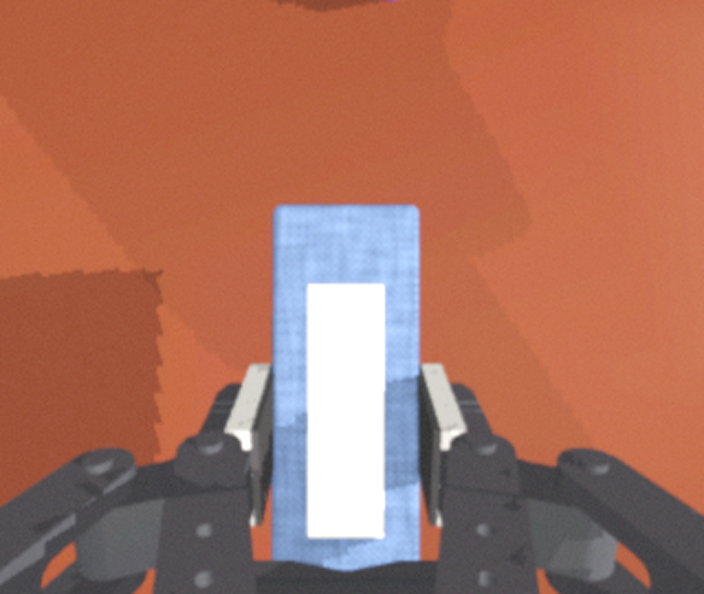

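Emit:
{"name": "move_arm", "arguments": {
  "increments": "0.2 4 1 25 -0.0068 -0.0765 0.0484; 0.2 8 1 22 -0.0068 -0.0765 0.0484; 0.2 13 1 14 -0.0068 -0.0765 0.0484; 0.2 17 1 4.5 -0.0068 -0.0765 0.0484; 0.2 18 1 0 -0.0068 -0.0765 0.0484; 0.2 18 1 0 -0.0068 -0.0765 0.0484; 0.2 14 0 0 -0.0068 -0.0765 0.0484; 0.2 9 0 0 -0.0068 -0.0765 0.0484"
}}

```text
t: 58.85
eef_pos: [0.5607, 0.1611, 0.1385]
tool_rot: [0.15, -0.058, 0.987, 0.008]
contact_force: [-0.4, -0.3, -1.1]
gripper_width: 0.405
```

Run:
```python
from ce import *
slot(99,50,-2.6,9.2,3,5,.308)
p,d,o=shot("wrist","w28"); crop(p,0,0,512,384,1.5,"w28c")
```

```text
target [0.59   0.1645 0.0903] inc [ 29.3   3.4 -48.2] [ 0.0017 -0.0017 -0.0009] F [-0.4 -0.3 -1.1] M [-0.06  0.38 -0.06] t 58.85 q6 0.47 g 0.405
```

View pics/w28c.png

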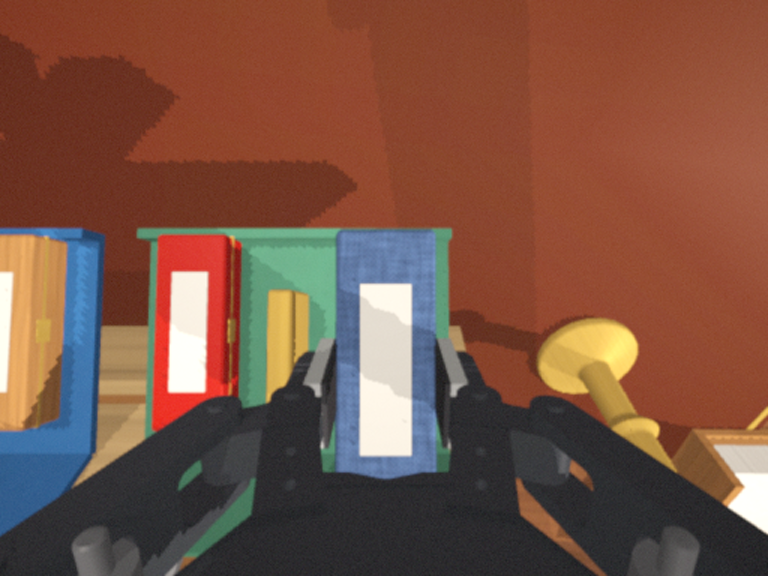

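Emit:
{"name": "move_arm", "arguments": {
  "increments": "0.2 7 0.7 -9 0.001 -0.001 0; 0.2 7 0.7 -9.2 0 -0.001 0; 0.2 6 0.7 -9.5 0 0 0; 0.2 4.2 0.5 -9 0 0 0; 0.2 3 0.5 -7 0 0 0; 0.2 2 0.3 -4.5 0 0 0; 0.2 0 0 0 0 0 0; 0.2 0 0 0 0 0 0"
}}

```text
t: 59.9
eef_pos: [0.59, 0.1647, 0.0914]
tool_rot: [0.151, -0.057, 0.987, 0.009]
contact_force: [1.1, -0.1, -1.8]
gripper_width: 0.411
```

Emit:
{"name": "move_arm", "arguments": {
  "increments": "0.2 0.4 0.1 -1.2 0 0 0; 0.2 0.4 0.1 -1.2 0 0 0; 0.2 0.4 0.1 -1.2 0 0 0; 0.2 -0.8 -0.1 -0.6 0 0 0; 0.2 -0.8 -0.1 -0.6 0 0 0; 0.2 -0.8 -0.1 -0.6 0 0 0; 0.2 -0.8 -0.1 -0.6 0 0 0; 0.2 0 0 0 0 0 0"
}}

```text
t: 60.9
eef_pos: [0.5883, 0.1646, 0.0854]
tool_rot: [0.151, -0.057, 0.987, 0.009]
contact_force: [1.1, -0.3, -0.6]
gripper_width: 0.406
```

Run:
```python
from ce import *
slot(99,50,-2.6,9.2,0,0,.308)
p,d,o=shot("wrist","w29"); crop(p,80,60,440,330,2,"w29c")
```

```text
target [0.5877 0.1642 0.085 ] inc [-0.6 -0.4 -0.4] [0.     0.0002 0.0008] F [ 1.1 -0.3 -0.6] M [-0.05  0.23  0.  ] t 60.9 q6 0.38 g 0.406
```

View pics/w29c.png

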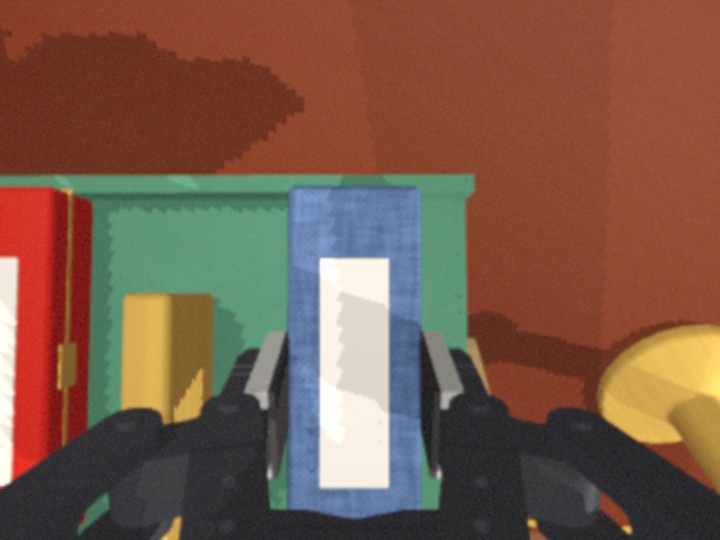

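Emit:
{"name": "move_arm", "arguments": {
  "increments": "0.2 -0.4 0 -0.7 0 0 0; 0.2 -0.6 -0.1 -0.6 0 0 0; 0.2 -0.4 -0.1 -0.4 0 0 0; 0.2 0 0 0 0 0 0; 0.2 0 0 0 0 0 0; 0.2 0 0 0 0 0 0; 0.2 0 0 0 0 0 0; 0.2 0 0 0 0 0 0"
}}

```text
t: 61.95
eef_pos: [0.5884, 0.1646, 0.0849]
tool_rot: [0.152, -0.056, 0.987, 0.009]
contact_force: [1.7, -1.4, 5.9]
gripper_width: 0.411
```

Emit:
{"name": "move_arm", "arguments": {
  "increments": "0.2 0 0 0 0 0 0; 0.3 0 0 0 0 0 0; 0.5 0 0 0 0 0 0; 0.56 0 0 0 0 0 0; 0.56 0 0 0 0 0 0; 0.56 0 0 0 0 0 0; 0.56 -2 0 5 0 0 0; 0.56 -4 0 12 0 0 0"
}}

```text
t: 62.95
eef_pos: [0.5801, 0.1642, 0.1005]
tool_rot: [0.15, -0.057, 0.987, 0.008]
contact_force: [0.4, -0.1, 0.1]
gripper_width: 0.562
```

Emit:
{"name": "move_arm", "arguments": {
  "increments": "0.56 -9 -1 25 0 0 0; 0.56 -9 -1 25 0 0 0; 0.56 -15 -1 25 0 0.03 0; 0.6 -20 -10 20 0 0.05 0; 0.6 -20 -10 15 0 0.05 0; 0.6 -20 -10 10 0 0.05 0; 0.6 0 0 0 0 0 0; 0.6 0 0 0 0 0 0"
}}

```text
t: 63.95
eef_pos: [0.4879, 0.1316, 0.2206]
tool_rot: [0.062, -0.056, 0.996, 0.014]
contact_force: [-0.5, 1.0, -0.5]
gripper_width: 0.602
```

Run:
```python
from ce import *
p,d,o=shot("wrist","w30"); crop(p,0,0,512,384,1.5,"w30c"); print(o["eef_pos"])
p,d,_=shot("side","s30"); crop(p,150,60,330,250,3.2,"s30c")
```

```text
[0.48785096 0.13163333 0.22056118]
```

View pics/w30c.png

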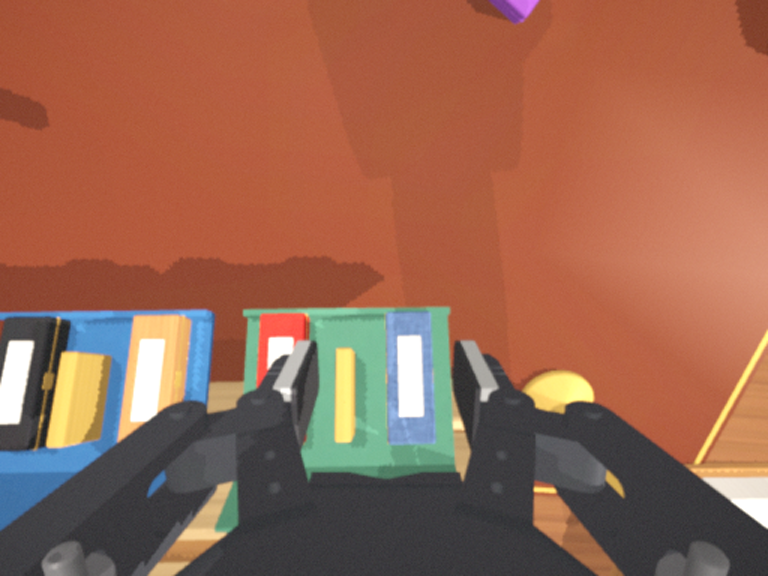

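View pics/s30c.png

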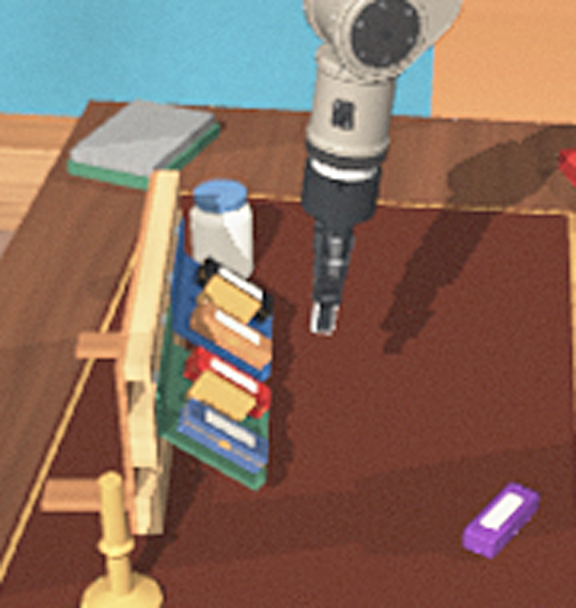

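Emit:
{"name": "move_arm", "arguments": {
  "increments": "0.6 -5 -20 8 0 -0.04 0; 0.6 -5 -20 8 0 -0.04 0; 0.6 -5 -20 8 0 -0.04 0; 0.6 -5 -20 8 0 -0.04 0; 0.6 -5 -20 8 0 -0.04 0; 0.6 -5 -10 0 0 -0.04 0; 0.6 0 0 0 0 0 0; 0.6 0 0 0 0 0 0"
}}

```text
t: 65.05
eef_pos: [0.458, 0.0221, 0.2604]
tool_rot: [0.18, -0.057, 0.982, 0.007]
contact_force: [-0.3, -0.7, -0.2]
gripper_width: 0.6
```

Run:
```python
from ce import *
p,d,o=shot("wrist","w31"); crop(p,0,0,512,384,1.5,"w31c")
p2,d2,_=shot("top","t31"); crop(p2,170,90,420,250,3,"t31c")
for yc in (-100.5,99):
    Q,al,h=trayfit(d,o,yc);y=Q[...,1]
    for s in (-50,50):
        m=(np.abs(y-s)<12)&(h>20)&(h<34)&(al>-75)&(al<60)
        e=(np.abs(y-s)<20)&(np.abs(h-29)<4)&(al>-70)&(al<55)
        l=(np.abs(y-s)<12)&(h>11)&(h<19)&(al<-50)&(al>-70)
        A=np.c_[al[m],np.ones(m.sum())]; print(yc,s,m.sum(),"al ends",np.percentile(al[m],[1,99]).round(1),"y",np.percentile(y[e],[2,98]).round(1),"h",np.median(h[m]).round(1),"slope",np.linalg.lstsq(A,h[m],rcond=None)[0].round(3),"lip al",np.percentile(al[l],[5,95]).round(1) if l.sum() else None)
```

```text
-100.5 -50 1235 al ends [-56.9  41.7] y [-67.8 -34.2] h 26.9 slope [ 0.028 26.986] lip al [-61.1 -58.2]
-100.5 50 796 al ends [-56.   35.7] y [32.3 65.8] h 26.6 slope [ 0.03  27.216] lip al [-61.6 -57.3]
99 -50 1267 al ends [-56.5  42.1] y [-68.4 -33.9] h 27.1 slope [2.6000e-02 2.7298e+01] lip al [-62.1 -57.8]
99 50 1250 al ends [-57.   41.2] y [31.3 65.6] h 27.3 slope [2.7000e-02 2.7502e+01] lip al [-61.2 -58.3]
```

View pics/w31c.png

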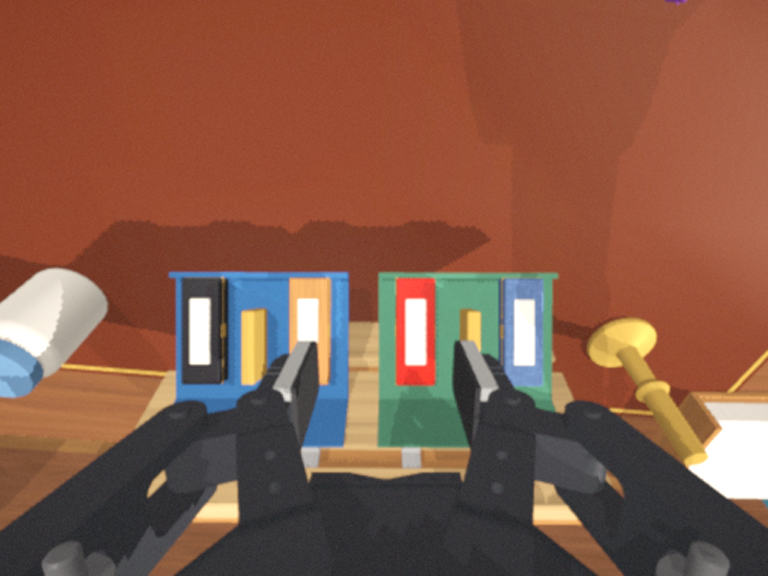

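View pics/t31c.png

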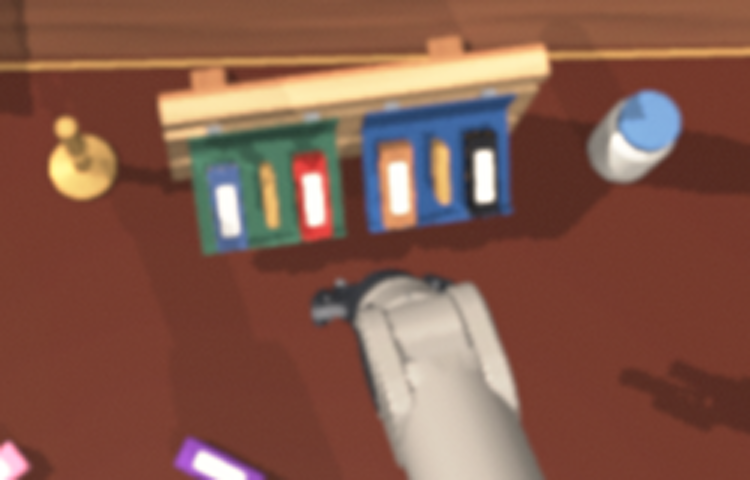

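```bash
python3 -c "
from station import bot
print(bot.hand_in())"
```

```text
the job is handed in; nothing more can be done
None
```

I hung both shelves side by side in the upper groove, green on the left and blue on the right. After both were hanging, I laid all four cases lengthways down the slope: blue and red on the green shelf, brown and black on the blue one. I handed in at about t = 65 s; `hand_in()` gave no verdict.

**Green shelf:** joint 6 reached its lower limit (0.17 rad), about 9° short of fully down. I rested its hooks on the groove edge and let go, and it swung down to seated by itself. For everything after that I tilted the grasp so the joint stayed clear of its limit.

**Last checks:**
- **Shelves:** both hang at the same slope, with about 30 mm between them.
- **Cases:** in the final wrist depth picture all four lie flat on the trays, about ±50 mm from each shelf's middle. Their lower ends are within about 1 mm of the lip.
- **Candlestick and jar:** both stand where they were, and the robot was touching nothing.
- **Blue case:** it had been knocked aside early on, and I found it again in the wrist picture before picking it up.

**Checks that disagreed:** the wrist camera read both trays about 1.5° steeper and about 2 mm lower than nominal. I took this as calibration error because it was the same for both shelves. Its sideways readings were also 3–5 mm off the top camera's; the centred grasps made up for that.

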